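# Open the vent and load the mask dryer

### The arm

A 6-joint arm with a two-finger parallel gripper is mounted at the origin on the work surface. World frame = base frame: x ahead of the robot, y to its left, z up, the work surface at z = 0. Lengths are in mm, angles in rad, forces in N, time in s.
With the tool pointing down it reaches from about 350 to 875 mm from the base axis. Payload 4.2 kg.
Tool frame: the origin (TCP) lies midway between the tips of the shut fingers; the grasp point (between the pads) lies 19 mm behind it; z points along the fingers, y is the line along which they close (so a half turn about z gives the same grasp; the last joint's range is limited). The gripper opens to 85 mm and grips with 20 to 120 N. Pads are 22 mm wide; open, the fingers measure 114 mm over their backs; the gripper's body (76 mm by 85 mm) begins 54 mm behind the grasp point. The pads swing forward as they close: fully open they stand 13 mm farther back than shut.
Start: joints at [1.474, 0.385, 0.008, 0, -1.194, -0.259], TCP at [217.68, 585.845, 231.312] pointing down, gripper open.
Joint ranges: [-3.14, 3.14], [-1.21, 2.06], [-1.07, 1.41], [-3.16, 2.05], [-2.99, -0.16], [-3.1, 3.1]. Speed limits (rad/s): [2.79, 2.79, 3.14, 3.14, 3.14, 3.14].

### API

Orientations are given as a unit quaternion [x, y, z, w].
In Python, from bench import arm gives the robot as it stands.
- The arm moves only by the tool send_rows, never from a script. Its argument "targets" is a list of rows, each an object of numbers: "gripper": the gripper command: -1 is fully open, 1 is shut, values between are in proportion; "x", "y", "z": the shift along the tool's x, y, z in cm; "ax", "ay", "az": the turn, a rotation vector about the tool's x, y, z in degrees. A call has 1 to 5 rows; each row shifts and turns the commanded pose from where the row before left it, along the tool's axes as they then stand; what a row does not reach is not made up. A row lasts 1/12 s, in which the tool goes at most 41.7 mm and 7.16 degrees, less where a joint would pass 70% of its speed; a pose out of reach is approached as far as the arm can. A call is refused whole if a number of a shift passes 4.17 or a number of a turn 7.16, either way. A call with a gripper value outside its range is refused whole. The fingers move at their own pace and stop on an object; the grip force is fixed at half the most. Time passes only in rows, so rows that do not move let the fingers close. It gives the time, the measured TCP pose, the force, the opening and the grip force at its end, in the units of the state.
- arm.read_state(): the state, without advancing time (a new reading comes with each control period).
- arm.get_image(name): name is "scene" or "top" or "wrist"; returns (picture, depth): 400x640x3 uint8, red, green, blue; 400x640 float32, mm along the optical axis (not along the pixel's ray), 0 where there is no reading.
- arm.camera_model(name): a dict with "fx", "fy", "cx", "cy" (pixels), "cam_to_world" (4x4, takes a point from camera to world coordinates). Camera axes: x right, y down, z forward; pixel columns grow to the right and rows downward; lengths in mm; the calibration is good to about 2 mm. The wrist camera is an equidistant fisheye: a pixel r from the principal point sees the ray r / f radians off the axis. A picture is of the moment at which its call begins: read the wrist's pose just before it. camera_model takes no time and is no camera call; for the wrist camera it gives the pose at the moment of the call.
- arm.job_done(): hands the job in; it is judged then, once.
Trained networks look in the newest picture that a camera, given by its name, has taken for a name from the list of things; names that differ only in an ending like _2 or _b are one class to them, and where a whole thing is asked for, a point or a joint stands for the part that bears it (a point fixed in the world has none). Each returns a list of dicts, best first, with "score" (0 to 1); they miss things now and then, are a little off and sometimes report something else, mostly with a low value. They report only what shows in the picture. A call takes as long as a camera call.
- arm.boxes_of(camera, thing): "rect" ([left, top, width, height] in pixels, round what is visible of it).
The state is a dict: "clock": time; "joints": joint angles; "joint_vel": joint speeds; "joint_efforts": joint torques, N m; "position": TCP position; "ee_rot": TCP orientation; "contact_force": force on the tool from outside, world axes, zero at the start; "wrist_torque": the same for the moment, N m; "gripper_width": finger opening in mm; "grasp_force": force on a finger pad.
Only numpy, scipy, OpenCV 4.12 (cv2) and the standard library are available. Lean on these libraries where they do the work, as an engineer would, in place of code of your own. Each camera call takes 0.05 s, during which the arm holds its last target. There are 200 camera calls.

### The job

First turn the vent wheel on the side of the drying box by its rim until the white plaster daub, which starts out of sight inside the guard, stands right at the top, and leave it there. Then put every half-mask blank on the bench into the drying box, taking those in the nested pile from the top, pushing each one in through the sprung flap so that it drops inside and the flap springs shut behind the last. Leave the wheel where you set it and do not disturb the can, the bottle or the pot.

Things in the scene. Friction and masses are not known exactly. Their poses are not given: they have to be found in the camera images.
- dryer: Plywood drying box fixed to the bench, 290 mm deep (its x), 220 wide (its y), 318 high, roof from x = 95 back. Origin on the bench under the middle of the sill's inner edge; x points level into the box, y to its left (the wheel's side), z up. Front wall below the sill 12 mm thick, inner face at x = 0; inside 200 mm wide, back to x = 280, floor at z = 10
- sill (a point): Middle of the sill's inner edge, 250 mm above the bench; axes as the box's. The mouth above it, 200 mm wide between side walls 318 mm high, is closed by the sloping flap. Fingers may enter with a blank, from in front and above, up to the hinge. A blank let go with its middle 65 mm past this edge drops clear of it; let go earlier it tips in and may stand on end
- flap (a joint): Sprung aluminium flap, 192 mm wide, 105 long, hinged along its upper edge 90 mm behind and 58 mm above the sill's edge. Shut (0) it slopes at 33 degrees, facing up and to the front, its lower lip on the sill. It swings in and down as the value grows, in rad, to 1.9; a push under 1 N opens it, its light spring shuts it
- axle (a point): Centre of the vent wheel, 230 mm above the bench; axes as the box's. The wheel is a solid upright disc, 180 mm across, 24 mm thick, 60 mm clear of the box's left side. It turns freely either way about the box's y, with slight friction, and stays where it is left. Guard cheeks (50 mm over their outsides) hide it up to 228 mm above the bench; its bare upper half can be pinched from above
- mark (a point): Middle of the white plaster daub (18 mm long) on the wheel's tread, 90 mm from the axle; when it is at the top it is straight above the axle. It turns with the wheel
- pile1_c (a point): Half-mask blank of white plaster, about 160 g, arched: crown plate 70 x 56 mm, 14 thick, and at each end a flank sloping 30 degrees down; 132 mm long (its x), 56 wide (y), 28 high. Point: middle of the crown plate, 21 mm above its feet; z up. Nested in a pile, 14 mm apart: grip only the upper 12 mm of the top one's straight sides. Pile, bottom.
- pile2_c (a point): Half-mask blank of white plaster, about 160 g, arched: crown plate 70 x 56 mm, 14 thick, and at each end a flank sloping 30 degrees down; 132 mm long (its x), 56 wide (y), 28 high. Point: middle of the crown plate, 21 mm above its feet; z up. Nested in a pile, 14 mm apart: grip only the upper 12 mm of the top one's straight sides. Pile, second.
- pile3_c (a point): Half-mask blank of white plaster, about 160 g, arched: crown plate 70 x 56 mm, 14 thick, and at each end a flank sloping 30 degrees down; 132 mm long (its x), 56 wide (y), 28 high. Point: middle of the crown plate, 21 mm above its feet; z up. Nested in a pile, 14 mm apart: grip only the upper 12 mm of the top one's straight sides. Pile, third; may be absent.
- single1_c (a point): Half-mask blank of white plaster, about 160 g, arched: crown plate 70 x 56 mm, 14 thick, and at each end a flank sloping 30 degrees down; 132 mm long (its x), 56 wide (y), 28 high. Point: middle of the crown plate, 21 mm above its feet; z up. Alone on the bench. May be absent.
- single2_c (a point): Half-mask blank of white plaster, about 160 g, arched: crown plate 70 x 56 mm, 14 thick, and at each end a flank sloping 30 degrees down; 132 mm long (its x), 56 wide (y), 28 high. Point: middle of the crown plate, 21 mm above its feet; z up. Alone on the bench. May be absent.
- spray_can: Spray can, 64 mm across, 170 mm high, a bystander; origin at the middle of its underside
- thinner: Clear bottle with an orange cap, 68 mm across, 150 mm high, a bystander; origin at the middle of its underside
- plaster_pot: White plastic pot, 150 mm across, 130 mm high, a bystander; origin at the middle of its underside

How it is judged (in metres and radians):
On the way, in this order (a step that is already met when the one before it is completed fails the run):
1. the daub on the vent wheel stands at the top, the wheel let go (x of mark in the frame of dryer between 0.036 and 0.064 m and z of mark in the frame of dryer above 0.26 m and contact force between the fingers and wheel below 0.1 N), for 0.3 s.
2. every blank is inside the drying box (x of pile1_c in the frame of dryer between 0 and 0.28 m and y of pile1_c in the frame of dryer between -0.1 and 0.1 m and z of each of pile1_c, pile2_c, pile3_c, single1_c, single2_c in the frame of dryer below 0.23 m and x of pile2_c in the frame of dryer between 0 and 0.28 m and y of pile2_c in the frame of dryer between -0.1 and 0.1 m and x of pile3_c in the frame of dryer between 0 and 0.28 m and y of pile3_c in the frame of dryer between -0.1 and 0.1 m and x of single1_c in the frame of dryer between 0 and 0.28 m and y of single1_c in the frame of dryer between -0.1 and 0.1 m and x of single2_c in the frame of dryer between 0 and 0.28 m and y of single2_c in the frame of dryer between -0.1 and 0.1 m), for 0.2 s.
At the end, for the whole second after the job is handed in: The daub is within 14 mm sideways of the point straight above the axle; every blank lies at rest inside the drying box with its middle below the sill; the flap is shut (below 0.12 rad) (all of step 2 and x of mark in the frame of dryer between 0.036 and 0.064 m and z of mark in the frame of dryer above 0.26 m and value of joint flap below 0.12 rad and linear speed of each of pile1, pile2, pile3, single1, single2 below 0.05 m/s); the robot touches nothing.
It fails at once if a blank is inside the box while the wheel's daub is more than 35 mm to the side of the top (((x of pile1_c in the frame of dryer between 0 and 0.28 m and y of pile1_c in the frame of dryer between -0.1 and 0.1 m and z of pile1_c in the frame of dryer below 0.23 m) or (x of pile2_c in the frame of dryer between 0 and 0.28 m and y of pile2_c in the frame of dryer between -0.1 and 0.1 m and z of pile2_c in the frame of dryer below 0.23 m) or (x of pile3_c in the frame of dryer between 0 and 0.28 m and y of pile3_c in the frame of dryer between -0.1 and 0.1 m and z of pile3_c in the frame of dryer below 0.23 m) or (x of single1_c in the frame of dryer between 0 and 0.28 m and y of single1_c in the frame of dryer between -0.1 and 0.1 m and z of single1_c in the frame of dryer below 0.23 m) or (x of single2_c in the frame of dryer between 0 and 0.28 m and y of single2_c in the frame of dryer between -0.1 and 0.1 m and z of single2_c in the frame of dryer below 0.23 m)) and not (x of mark in the frame of dryer between 0.015 and 0.085 m and z of mark in the frame of dryer above 0.26 m)).
It fails at once if the can, the bottle or the pot is moved by more than 40 mm (distance of any of spray_can, thinner, plaster_pot from where it was at the start of the episode above 0.04 m).
Of pile3, single1, single2 only 1 to 2 are there at a start; the rules pass over those that are not, and their reading is None.
At some moment in a run one of single1, single2 may be knocked a few centimetres aside while the robot is not near it.
Once in a run the grip may slacken for a moment while it holds something.
It also fails if it takes over 192 s, if anything falls off the work surface, if the arm or the gripper's body presses on something with over 40 N, if the wrist force passes 120 N, or if a joint passes its speed limit or range.

## Working session

There is one attempt and no reset: what is moved stays moved. The work goes in short steps, Python scripts to look and compute and a tool call to move; the robot and the scene stay as the last step left them, time stands still between calls to the robot, and variables do not carry over. Pictures are saved under pics/ and viewed, at most 14 in all, crops included, and the job is handed in when it is done.

Besides the shell and the picture viewer there is one more tool, called after ">>>" as a command line: name --argument value ..., lists and objects as JSON in quotes. send_rows: Moves the arm, as the interface text tells. Its arguments: {"type":"object","properties":{"targets":{"type":"array"}},"required":["targets"]}

```bash
ls; mkdir -p pics; cat > h.py <<'E'
import numpy as np, cv2
from scipy.spatial.transform import Rotation as R
from bench import arm
def grab(n,tag):
    m=arm.camera_model(n); im,d=arm.get_image(n)
    cv2.imwrite(f'pics/{tag}.png',im[:,:,::-1]); np.savez(f'pics/{tag}.npz',im=im,d=d,T=np.array(m['cam_to_world']),k=[m['fx'],m['fy'],m['cx'],m['cy']])
    return im,d,m
def cloud(d,m,fish=False):
    v,u=np.mgrid[:d.shape[0],:d.shape[1]].astype(float)
    x=(u-m['cx'])/m['fx'];y=(v-m['cy'])/m['fy']
    if fish:
        r=np.hypot(x,y)+1e-9; t=np.tan(np.minimum(r,1.5))/r; x=x*t;y=y*t
    P=np.stack([x*d,y*d,d],-1); T=np.array(m['cam_to_world'])
    W=P@T[:3,:3].T+T[:3,3]; W[d<=0]=np.nan
    return W
def togo(p,q=None):
    """shift in tool axes (cm) to world point p (mm)"""
    s=arm.read_state(); r=R.from_quat(s['ee_rot'])
    return np.round(r.inv().apply(np.array(p)-s['position'])/10,2)
E
python3 - <<'E'
from h import *
print(arm.read_state())
for n in ('scene','top'):
    im,d,m=grab(n,n); print(n,np.round(m['cam_to_world'],3).tolist())
    for t in ('pile1_c','dryer','axle','mark','spray_can','thinner','plaster_pot'):
        print(t,[(np.round(b['rect']).tolist(),round(b['score'],2)) for b in arm.boxes_of(n,t)][:6])
E
```

```text
pics
{'clock': 0.0, 'joints': array([ 1.47357981e+00,  3.85583818e-01,  6.60337213e-03, -4.63156737e-04,
       -1.19400480e+00, -2.58613190e-01]), 'joint_vel': array([-1.01615971e-03, -1.39957181e-03, -3.01946621e-04, -9.03196601e-05,
        5.24863272e-04,  5.79432474e-04]), 'joint_efforts': array([-8.65307766e-05, -3.92287052e+01,  1.88397503e+01,  4.18621883e+00,
       -4.65875346e-03, -6.78794034e-07]), 'position': array([217.51019272, 585.30140539, 230.20166409]), 'ee_rot': array([ 9.84199119e-01, -1.77061711e-01, -1.26314013e-04,  1.10824888e-03]), 'contact_force': array([0.60872117, 0.80192909, 0.48216485]), 'wrist_torque': array([ 0.03145271,  0.00343353, -0.02752256]), 'grasp_force': 0.0, 'gripper_width': 85.42582668472838}
scene [[-0.846, -0.341, 0.409, 87.899], [-0.532, 0.565, -0.63, 765.748], [-0.016, -0.751, -0.66, 957.313], [0.0, 0.0, 0.0, 1.0]]
pile1_c [([378.0, 191.0, 33.0, 17.0], 0.55)]
dryer [([207.0, 123.0, 144.0, 191.0], 0.58)]
axle [([210.0, 119.0, 142.0, 191.0], 0.78), ([241.0, 197.0, 67.0, 54.0], 0.42)]
mark [([239.0, 196.0, 66.0, 56.0], 0.81), ([278.0, 145.0, 66.0, 64.0], 0.25)]
spray_can [([239.0, 195.0, 68.0, 58.0], 0.48)]
thinner [([348.0, 139.0, 17.0, 41.0], 0.72)]
plaster_pot [([168.0, 283.0, 82.0, 91.0], 0.87)]
top [[-0.017, -0.98, 0.197, 263.608], [-1.0, 0.018, 0.004, 37.234], [-0.008, -0.197, -0.98, 1593.401], [0.0, 0.0, 0.0, 1.0]]
pile1_c []
dryer [([252.0, 87.0, 115.0, 142.0], 0.87)]
axle [([252.0, 86.0, 115.0, 138.0], 0.57)]
mark [([253.0, 151.0, 20.0, 60.0], 0.76)]
spray_can [([396.0, 140.0, 26.0, 34.0], 0.66)]
thinner [([432.0, 154.0, 28.0, 31.0], 0.9)]
plaster_pot [([164.0, 156.0, 75.0, 56.0], 0.6)]
```

View pics/scene.png

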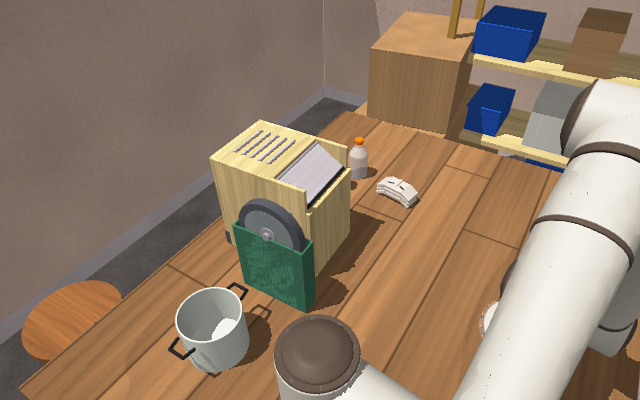

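View pics/top.png

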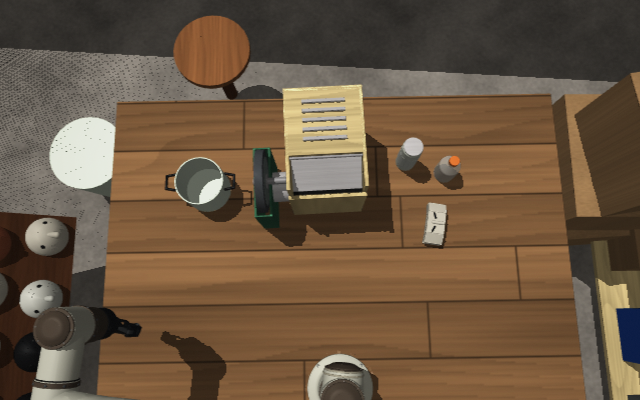

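The top view shows the box with its mouth facing the robot (flap at about (325,173)), the wheel at (263,185) and the pile at (435,225). The pot is at (200,185), with the can at (410,153) and the bottle at (448,170). I see no single, though the arm could be hiding one.

```bash
python3 - <<'E'
from h import *
def load(t):
    z=np.load(f'pics/{t}.npz'); k=z['k']; return z['im'],z['d'],dict(fx=k[0],fy=k[1],cx=k[2],cy=k[3],cam_to_world=z['T'])
for t in ('scene','top'):
    im,d,m=load(t);W=cloud(d,m)
    z=W[...,2]
    def rect(mask,n):
        p=W[mask]; 
        if len(p)<10: print(n,len(p));return
        c,s,a=cv2.minAreaRect(p[:,:2].astype(np.float32)); print(t,n,len(p),np.round(c,1),np.round(s,1),round(a,1),'z',np.round(np.nanpercentile(p[:,2],[2,50,98]),1))
    X,Y=W[...,0],W[...,1]
    if t=='top':
        u,v=np.meshgrid(range(640),range(400))
        rect((abs(z-318)<6)&(u>250)&(u<380)&(v>70)&(v<240),'roof')
        rect((z>8)&(z<120)&(u>415)&(u<455)&(v>195)&(v<255),'pile')
        rect((z>290)&(u>245)&(u<279)&(v>140)&(v<230),'wheel')
        rect((z>160)&(u>395)&(u<425)&(v>130)&(v<175),'can')
        rect((z>140)&(u>440)&(u<462)&(v>145)&(v<190),'cap')
        rect((z>110)&(u>160)&(u<240)&(v>145)&(v<215),'pot')
    else:
        u,v=np.meshgrid(range(640),range(400))
        rect((z>8)&(z<120)&(u>370)&(u<422)&(v>172)&(v<210),'pile')
        rect((z>30)&(u>370)&(u<422)&(v>172)&(v<210),'piletop')
        rect((abs(z-318)<6)&(u>205)&(u<355)&(v>115)&(v<240),'roof')
        rect((z>280)&(u>230)&(u<305)&(v>190)&(v<240),'wheel')
    # table-level blobs
    mk=((z>10)&(z<110)&(X>0)&(X<950)&(abs(Y)<800)).astype(np.uint8)
    n,l,st,c=cv2.connectedComponentsWithStats(mk)
    for i in range(1,n):
        if st[i,4]>40: print(t,st[i].tolist(),np.round(np.nanmedian(W[l==i],0)))
im,d,m=load('top');W=cloud(d,m);print('table ext',[np.round(W[v,u]).tolist() for v,u in((105,120),(105,545),(390,105),(390,580))])
E
```

```text
scene pile 748 [ 498.7 -312.2] [ 61.4 135.3] 79.4 z [11.  46.7 60.4]
scene piletop 572 [ 498.7 -312.2] [ 61.4 135.4] 79.2 z [31.9 52.1 61.2]
scene roof 4034 [699.5  76.9] [293.6 311.5] 1.9 z [312.7 318.3 323. ]
scene wheel 1140 [597.7 182.9] [146.9  94.3] 2.0 z [280.8 300.  320.2]
scene [349, 149, 19, 30, 455] [ 657. -336.   68.]
scene [377, 176, 41, 31, 741] [ 488. -297.   47.]
scene [239, 208, 111, 103, 2556] [546. 236.  62.]
scene [223, 216, 13, 28, 194] [827. 147.  60.]
scene [179, 292, 62, 47, 1537] [689. 385.  65.]
scene [484, 302, 14, 25, 99] [89.  2. 12.]
scene [181, 314, 68, 57, 1509] [569. 462.  62.]
top roof 5605 [698.7  77.3] [291.8 306.5] 1.9 z [312.4 316.9 322.9]
top pile 806 [ 496.5 -310.9] [ 76.8 206.1] 72.0 z [16.8 51.2 61.9]
top wheel 463 [596.  214.8] [133.8  25.1] 1.5 z [290.9 310.7 321.5]
top can 302 [ 710.6 -232.5] [57.5 58.9] 44.1 z [161.1 168.1 174.9]
top cap 85 [ 670.9 -358.8] [30.4 28.9] 61.5 z [140.8 148.1 154.4]
top pot 500 [629.1 423.9] [207.7 148.5] 59.0 z [110.3 121.6 133.3]
top [395, 150, 23, 21, 180] [ 686. -216.   63.]
top [433, 156, 27, 27, 351] [ 653. -341.   88.]
top [176, 160, 44, 42, 552] [678. 475.  62.]
top [188, 170, 43, 42, 380] [576. 372.  65.]
top [260, 202, 19, 26, 147] [498. 191.  63.]
top [422, 202, 24, 44, 799] [ 492. -310.   51.]
top [292, 205, 71, 10, 388] [543.  32.  63.]
top [307, 354, 41, 39, 299] [43. 60. 14.]
top [362, 375, 10, 13, 54] [ 13. -77.  13.]
table ext [[933.0, 735.0, 1.0], [904.0, -725.0, -1.0], [1.0, 726.0, -9.0], [-20.0, -730.0, 7.0]]
```

```bash
python3 -c "
import cv2
a=cv2.imread('pics/scene.png')[110:320,160:440];cv2.imwrite('pics/c1.png',cv2.resize(a,None,fx=2.8,fy=2.8,interpolation=2))"
```

```text
(no output)
```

View pics/c1.png

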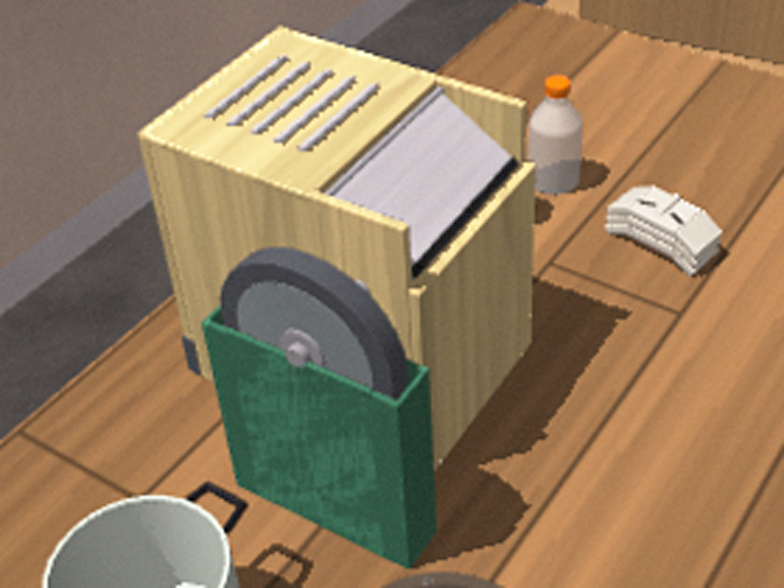

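The crop shows a three-layer pile, the flap shut, and no daub visible on the wheel's bare half. I'll lift, square up to the box and go above the wheel, which also uncovers the area under the arm.

>>> send_rows --targets '[{"z":-4,"az":-5.6},{"z":-4,"az":-5.6},{"z":-4,"az":-5.6},{"z":-4,"az":-5.5},{}]'

```text
$.targets[0]: bad value
```

>>> send_rows --targets '[{"x":2.61,"y":2.73},{"x":2.61,"y":2.73},{"x":2.61,"y":2.73},{"x":2.61,"y":2.73},{"x":2.61,"y":2.73}]'

```text
$.targets[0]: bad value
```

>>> send_rows --targets '[{"x":2.61,"y":2.73},{"x":2.61,"y":2.73},{"x":2.61,"y":2.73},{"x":2.61,"y":2.73},{"x":2.61,"y":2.73}]'

```text
$.targets[0]: bad value
```

>>> send_rows --targets '[{"x":2.61,"y":2.73},{"x":2.61,"y":2.73},{"x":2.61,"y":2.73},{"x":2.61,"y":2.73},{}]'

```text
$.targets[0]: bad value
```

```bash
python3 - <<'E'
from h import *
s=arm.read_state();print(s['position'],s['joints'],R.from_quat(s['ee_rot']).as_matrix().round(3).tolist())
im,d,m=grab('wrist','w1');W=cloud(d,m,True);z=W[...,2]
p=W[(z>285)&(z<330)&(W[...,1]>185)&(W[...,1]<245)]
print(len(p)); 
if len(p)>20: print(cv2.minAreaRect(p[:,:2].astype(np.float32)),p.min(0),p.max(0))
for n in('top','scene'):
    im,d,m=grab(n,n+'2');W=cloud(d,m);z=W[...,2]
    print(n,[(np.round(b['rect']).tolist(),round(b['score'],2)) for b in arm.boxes_of(n,'single1_c')])
    mk=((z>10)&(z<60)&(W[...,0]>0)&(W[...,0]<950)&(abs(W[...,1])<740)).astype(np.uint8)
    k,l,st,c=cv2.connectedComponentsWithStats(mk)
    for i in range(1,k):
        if st[i,4]>60: print(n,st[i].tolist(),np.round(np.nanmedian(W[l==i],0)))
a=np.hstack([cv2.imread('pics/top2.png'),cv2.imread('pics/w1.png')]);cv2.imwrite('pics/c2.png',cv2.resize(a,(800,250)))
E
```

```text
[217.65528433 585.84523494 231.31345368] [ 1.47362572e+00  3.84686118e-01  7.89426000e-03 -3.20270370e-05
 -1.19400366e+00 -2.58576549e-01] [[0.937, -0.348, -0.0], [-0.348, -0.937, 0.0], [-0.0, 0.0, -1.0]]
0
top []
top [395, 157, 19, 14, 81] [ 686. -218.   38.]
top [181, 164, 39, 38, 264] [677. 476.  36.]
top [434, 165, 19, 17, 101] [ 646. -337.   37.]
top [194, 190, 36, 22, 152] [571. 376.  35.]
top [262, 202, 17, 26, 70] [498. 190.  36.]
top [422, 202, 24, 44, 763] [ 491. -309.   51.]
top [292, 208, 70, 7, 183] [543.  32.  35.]
top [308, 354, 54, 36, 307] [52. 56. 14.]
top [362, 369, 9, 19, 69] [ 20. -78.  13.]
scene []
scene [349, 163, 19, 15, 192] [ 655. -334.   36.]
scene [376, 176, 42, 31, 710] [ 486. -296.   46.]
scene [315, 220, 35, 55, 405] [544.  27.  36.]
scene [225, 229, 11, 15, 102] [829. 148.  36.]
scene [242, 270, 74, 40, 807] [572. 238.  36.]
scene [184, 305, 56, 34, 687] [690. 386.  36.]
scene [484, 304, 14, 24, 84] [88. -1. 12.]
scene [189, 323, 60, 48, 716] [569. 461.  36.]
```

View pics/c2.png

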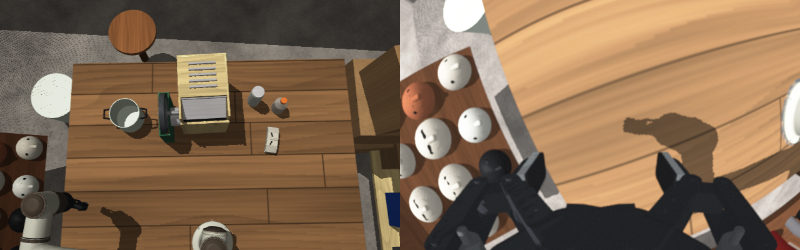

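The picture repeats the scene with nothing moved, since the calls were refused because rows need every field. No single is under the arm.

>>> send_rows --targets '[{"gripper":-1,"x":0,"y":0,"z":-4,"ax":0,"ay":0,"az":-5.6},{"gripper":-1,"x":0,"y":0,"z":-4,"ax":0,"ay":0,"az":-5.6},{"gripper":-1,"x":0,"y":0,"z":-4,"ax":0,"ay":0,"az":-5.6},{"gripper":-1,"x":0,"y":0,"z":-4,"ax":0,"ay":0,"az":-5.5}]'

```text
clock: 1.38
position: [217.7, 585.4, 393.4]
ee_rot: [1.0, 0.019, 0.0, -0.0]
contact_force: [0.1, 1.5, -0.8]
gripper_width: 85.5
grasp_force: 0.0
```

>>> send_rows --targets '[{"gripper":-1,"x":2.61,"y":2.73,"z":0,"ax":0,"ay":0,"az":0},{"gripper":-1,"x":2.61,"y":2.73,"z":0,"ax":0,"ay":0,"az":0},{"gripper":-1,"x":2.61,"y":2.73,"z":0,"ax":0,"ay":0,"az":0},{"gripper":-1,"x":2.61,"y":2.73,"z":0,"ax":0,"ay":0,"az":0},{"gripper":-1,"x":2.61,"y":2.73,"z":0,"ax":0,"ay":0,"az":0}]'

```text
clock: 1.8
position: [353.5, 452.4, 391.6]
ee_rot: [1.0, 0.017, 0.0, -0.0]
contact_force: [1.2, -0.3, -0.1]
gripper_width: 85.4
grasp_force: 0.0
```

>>> send_rows --targets '[{"gripper":-1,"x":2.61,"y":2.73,"z":0,"ax":0,"ay":0,"az":0},{"gripper":-1,"x":2.61,"y":2.73,"z":0,"ax":0,"ay":0,"az":0},{"gripper":-1,"x":2.61,"y":2.73,"z":0,"ax":0,"ay":0,"az":0},{"gripper":-1,"x":2.61,"y":2.73,"z":0,"ax":0,"ay":0,"az":0},{"gripper":-1,"x":2.61,"y":2.73,"z":0,"ax":0,"ay":0,"az":0}]'

```text
clock: 2.22
position: [488.6, 320.2, 391.6]
ee_rot: [1.0, 0.017, 0.0, -0.0]
contact_force: [0.1, 0.2, -0.4]
gripper_width: 85.1
grasp_force: 0.0
```

>>> send_rows --targets '[{"gripper":-1,"x":2.61,"y":2.73,"z":0,"ax":0,"ay":0,"az":0},{"gripper":-1,"x":2.61,"y":2.73,"z":0,"ax":0,"ay":0,"az":0},{"gripper":-1,"x":2.61,"y":2.73,"z":0,"ax":0,"ay":0,"az":0},{"gripper":-1,"x":2.61,"y":2.73,"z":0,"ax":0,"ay":0,"az":0},{"gripper":-1,"x":0,"y":0,"z":0,"ax":0,"ay":0,"az":0}]'

```text
clock: 2.63
position: [599.0, 211.6, 389.9]
ee_rot: [1.0, 0.013, -0.0, 0.001]
contact_force: [-0.4, 0.3, -1.5]
gripper_width: 85.1
grasp_force: 0.0
```

```bash
python3 - <<'E'
from h import *
s=arm.read_state();print(s['clock'],s['position'],s['joints'],R.from_quat(s['ee_rot']).as_matrix().round(3).tolist())
im,d,m=grab('wrist','w1');W=cloud(d,m,True);z=W[...,2]
p=W[(z>290)&(z<330)&(W[...,1]>185)&(W[...,1]<250)]
print(len(p)); 
if len(p)>20: print(cv2.minAreaRect(p[:,:2].astype(np.float32)),p.min(0),p.max(0))
p=W[(z>308)&(z<328)&(W[...,1]<170)]
if len(p)>20: print(len(p),cv2.minAreaRect(p[:,:2].astype(np.float32)),p.min(0),p.max(0))
print([(np.round(b['rect']).tolist(),round(b['score'],2)) for b in arm.boxes_of('wrist','mark')])
E
```

```text
2.6333 [599.04961834 211.57992362 389.92265065] [ 5.94376521e-01  3.49794627e-01  3.40624118e-01  1.24223077e-03
 -1.56358635e+00  1.00327931e+00] [[1.0, 0.027, -0.001], [0.027, -1.0, -0.002], [-0.001, 0.002, -1.0]]
4886
((600.182373046875, 214.05615234375), (134.55667114257812, 24.28713035583496), 2.0270681381225586) [532.86044846 199.80567526 290.01568054] [667.52719589 227.66232079 321.98938602]
33815 ((687.6414184570312, 31.850570678710938), (261.5491027832031, 222.2592315673828), 1.5558751821517944) [554.69178927 -82.07447442 308.00144837] [821.30035716 144.84044605 326.86360217]
[([298.0, 95.0, 39.0, 177.0], 0.78)]
```

View pics/w1.png

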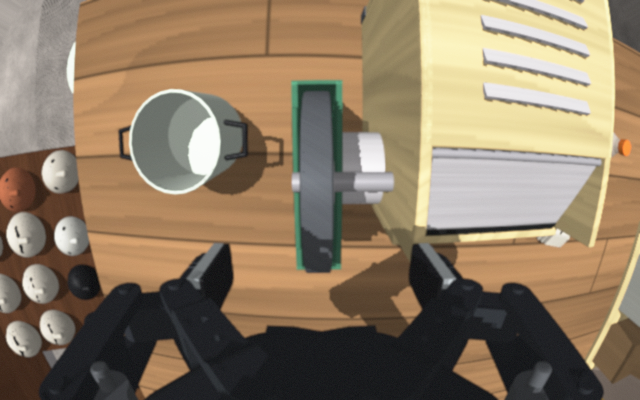

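The wrist view shows the wheel edge-on at (317,180), its shaft toward the box, the flap at (515,190), and no daub on the bare tread. The axle is at (600,214) with the box yawed 1.8°. I'll tilt 42° to the front, descend and pinch.

>>> send_rows --targets '[{"gripper":-0.2,"x":-1.85,"y":-0.25,"z":0.12,"ax":0,"ay":7,"az":0},{"gripper":-0.2,"x":-1.95,"y":0,"z":0.12,"ax":0,"ay":7,"az":0},{"gripper":-0.2,"x":-1.95,"y":0,"z":0.12,"ax":0,"ay":7,"az":0},{"gripper":-0.2,"x":-1.95,"y":0,"z":0.12,"ax":0,"ay":7,"az":0},{"gripper":-0.2,"x":-1.95,"y":0,"z":0.12,"ax":0,"ay":7,"az":0}]'

```text
clock: 3.15
position: [508.2, 215.1, 366.9]
ee_rot: [0.957, 0.015, 0.288, -0.005]
contact_force: [1.6, -1.0, 0.8]
gripper_width: 51.2
grasp_force: 0.0
```

>>> send_rows --targets '[{"gripper":-0.2,"x":-1.95,"y":0,"z":0.12,"ax":0,"ay":7,"az":0},{"gripper":-0.2,"x":0,"y":0,"z":0,"ax":0,"ay":0,"az":0},{"gripper":-0.2,"x":0,"y":0,"z":0,"ax":0,"ay":0,"az":0}]'

```text
clock: 3.4
position: [501.9, 209.5, 359.0]
ee_rot: [0.946, 0.012, 0.324, 0.002]
contact_force: [1.7, -0.0, 1.3]
gripper_width: 51.3
grasp_force: 0.0
```

```bash
cat >> h.py <<'E'
A=np.array([600,214,231.]); YAW=np.radians(1.8)
DR=R.from_euler('z',YAW); O=np.array([555.9,30.5,0])
def rel():
    s=arm.read_state(); p=DR.inv().apply(s['position']-A); M=(DR.inv()*R.from_quat(s['ee_rot'])).as_matrix()
    print('t',s['clock'],'rel axle',p.round(1),'radius',np.hypot(p[0],p[2]).round(1),'ang',np.degrees(np.arctan2(p[0],p[2])).round(1),'tilt',np.degrees(np.arctan2(-M[0,2],-M[2,2])).round(1),'toolY',M[:,1].round(3),'F',np.round(s['contact_force'],1),'w',round(s['gripper_width'],1),round(s['grasp_force'],1))
    print('J',np.round(s['joints'],2)); return p
E
python3 - <<'E'
from h import *
rel()
W=cloud(*(lambda z:(z['d'],dict(zip(('fx','fy','cx','cy'),z['k']),cam_to_world=z['T'])))(np.load('pics/w1.npz')),True)
for u,v in((365,150),(378,150),(368,195),(385,182),(555,238)): print(u,v,W[v,u].round(0))
E
```

```text
t 3.4 rel axle [-98.2  -1.4 128. ] radius 161.3 ang -37.5 tilt -37.8 toolY [-0.01  -1.     0.012] F [ 1.7 -0.   1.3] w 51.3 0.0
J [ 0.87 -0.09 -0.66  0.8  -0.71  0.18]
365 150 [628. 161. 185.]
378 150 [629. 146. 187.]
368 195 [575. 154. 185.]
385 182 [603. 147. 240.]
555 238 [ 458. -291.   53.]
```

>>> send_rows --targets '[{"gripper":-0.2,"x":1.85,"y":0,"z":0.1,"ax":0,"ay":-6.5,"az":0},{"gripper":-0.2,"x":1.85,"y":0,"z":0.1,"ax":0,"ay":-6.5,"az":0},{"gripper":-0.2,"x":0,"y":0,"z":0,"ax":0,"ay":0,"az":0}]'

```text
clock: 3.65
position: [538.1, 215.3, 387.4]
ee_rot: [0.97, 0.005, 0.243, -0.002]
contact_force: [1.1, 1.0, 2.8]
gripper_width: 50.9
grasp_force: 0.0
```

```bash
python3 -c "
from h import *
rel()"
```

```text
t 3.65 rel axle [-61.9   3.3 156.4] radius 168.2 ang -21.6 tilt -28.1 toolY [-0.02  -1.    -0.002] F [1.1 1.  2.8] w 50.9 0.0
J [ 0.82  0.01 -0.32  0.44 -0.93  0.55]
```

```bash
cat >> h.py <<'E'
def plan(pt,rot,tag=''):
    """shift (cm, current tool axes) and rotvec (deg, tool axes) to world pose"""
    s=arm.read_state(); r=R.from_quat(s['ee_rot'])
    print(tag,'shift',(r.inv().apply(np.array(pt)-s['position'])/10).round(2),'turn',np.degrees((r.inv()*rot).as_rotvec()).round(2))
def wheelpose(ang,rad):
    a=np.radians(ang)
    return A+DR.apply([rad*np.sin(a),0,rad*np.cos(a)]), DR*R.from_euler('y',a)*R.from_matrix(np.diag([1.,-1,-1]))
E
python3 -c "
from h import *
plan(*wheelpose(-25,105))"
```

```text
shift [-1.33  0.3   6.23] turn [ 0.42 -3.08 -1.08]
```

>>> send_rows --targets '[{"gripper":-0.2,"x":-0.67,"y":0.15,"z":3.1,"ax":0.4,"ay":-3.1,"az":-1.1},{"gripper":-0.2,"x":-0.5,"y":0.15,"z":3.1,"ax":0,"ay":0,"az":0},{"gripper":-0.2,"x":0,"y":0,"z":0,"ax":0,"ay":0,"az":0},{"gripper":-0.2,"x":0,"y":0,"z":0,"ax":0,"ay":0,"az":0}]'

```text
clock: 3.98
position: [550.5, 206.0, 318.3]
ee_rot: [0.977, 0.016, 0.213, 0.005]
contact_force: [-0.2, 0.1, 0.8]
gripper_width: 50.9
grasp_force: 0.0
```

```bash
python3 -c "
from h import *
rel();plan(*wheelpose(-25,60))"
```

```text
t 3.9833 rel axle [-49.8  -6.4  87.3] radius 100.5 ang -29.7 tilt -24.6 toolY [-0.002 -1.     0.016] F [-0.2  0.1  0.8] w 50.9 0.0
J [ 0.77  0.08 -0.39  0.4  -0.83  0.6 ]
 shift [ 0.86 -0.7   4.  ] turn [0.87 0.45 0.28]
```

>>> send_rows --targets '[{"gripper":-0.2,"x":0.86,"y":-0.7,"z":0,"ax":0.9,"ay":0.5,"az":0.3},{"gripper":-0.2,"x":0,"y":0,"z":0,"ax":0,"ay":0,"az":0},{"gripper":-0.2,"x":0,"y":0,"z":0,"ax":0,"ay":0,"az":0},{"gripper":-0.2,"x":0,"y":0,"z":0,"ax":0,"ay":0,"az":0},{"gripper":-0.2,"x":0,"y":0,"z":0,"ax":0,"ay":0,"az":0}]'

```text
clock: 4.4
position: [556.7, 212.3, 322.2]
ee_rot: [0.976, 0.015, 0.217, -0.004]
contact_force: [-0.3, -0.1, -0.3]
gripper_width: 50.9
grasp_force: 0.0
```

```bash
python3 -c "
from h import *
rel();plan(*wheelpose(-25,60))"
```

```text
t 4.4 rel axle [-43.3  -0.3  91.2] radius 100.9 ang -25.4 tilt -25.1 toolY [ 0.    -1.    -0.001] F [-0.3 -0.1 -0.3] w 50.9 0.0
J [ 0.76  0.09 -0.37  0.4  -0.82  0.61]
 shift [ 0.07 -0.03  4.09] turn [-0.08 -0.12 -0.01]
```

>>> send_rows --targets '[{"gripper":-0.2,"x":0,"y":0,"z":2.05,"ax":0,"ay":0,"az":0},{"gripper":-0.2,"x":0.05,"y":0,"z":2.05,"ax":0,"ay":0,"az":0},{"gripper":-0.2,"x":0,"y":0,"z":0,"ax":0,"ay":0,"az":0},{"gripper":1,"x":0,"y":0,"z":0,"ax":0,"ay":0,"az":0},{"gripper":1,"x":0,"y":0,"z":0,"ax":0,"ay":0,"az":0}]'

```text
clock: 4.82
position: [574.8, 212.9, 285.4]
ee_rot: [0.976, 0.015, 0.218, -0.004]
contact_force: [0.1, -0.3, 0.1]
gripper_width: 27.8
grasp_force: 0.0
```

>>> send_rows --targets '[{"gripper":1,"x":0,"y":0,"z":0,"ax":0,"ay":0,"az":0},{"gripper":1,"x":0,"y":0,"z":0,"ax":0,"ay":0,"az":0},{"gripper":1,"x":0,"y":0,"z":0,"ax":0,"ay":0,"az":0},{"gripper":1,"x":0,"y":0,"z":0,"ax":0,"ay":0,"az":0},{"gripper":1,"x":0,"y":0,"z":0,"ax":0,"ay":0,"az":0}]'

```text
clock: 5.23
position: [574.9, 213.6, 286.0]
ee_rot: [0.976, 0.016, 0.218, -0.005]
contact_force: [-4.7, 3.3, 4.8]
gripper_width: 23.1
grasp_force: 61.6
```

```bash
python3 -c "
from h import *
rel();plan(*wheelpose(-25,60))"
```

```text
t 5.2333 rel axle [-25.1   0.4  55. ] radius 60.4 ang -24.6 tilt -25.2 toolY [ 0.002 -1.    -0.002] F [-4.7  3.3  4.8] w 23.1 61.6
J [ 0.73  0.14 -0.41  0.43 -0.72  0.59]
 shift [-0.05  0.04  0.04] turn [-0.14 -0.21  0.03]
```

Pinched firmly, so I'll make a 70° stroke over the top.

>>> send_rows --targets '[{"gripper":1,"x":0.52,"y":0,"z":0.02,"ax":0,"ay":-5,"az":0},{"gripper":1,"x":0.52,"y":0,"z":0.02,"ax":0,"ay":-5,"az":0},{"gripper":1,"x":0.52,"y":0,"z":0.02,"ax":0,"ay":-5,"az":0},{"gripper":1,"x":0.52,"y":0,"z":0.02,"ax":0,"ay":-5,"az":0},{"gripper":1,"x":0.52,"y":0,"z":0.02,"ax":0,"ay":-5,"az":0}]'

```text
clock: 5.65
position: [598.7, 214.5, 290.7]
ee_rot: [1.0, 0.017, -0.003, -0.001]
contact_force: [-2.8, 2.3, 0.3]
gripper_width: 23.3
grasp_force: 62.3
```

>>> send_rows --targets '[{"gripper":1,"x":0.52,"y":0,"z":0.02,"ax":0,"ay":-5,"az":0},{"gripper":1,"x":0.52,"y":0,"z":0.02,"ax":0,"ay":-5,"az":0},{"gripper":1,"x":0.52,"y":0,"z":0.02,"ax":0,"ay":-5,"az":0},{"gripper":1,"x":0.52,"y":0,"z":0.02,"ax":0,"ay":-5,"az":0},{"gripper":1,"x":0.52,"y":0,"z":0.02,"ax":0,"ay":-5,"az":0}]'

```text
clock: 6.07
position: [624.3, 215.3, 285.3]
ee_rot: [0.976, 0.017, -0.219, 0.002]
contact_force: [-2.9, 7.1, 2.6]
gripper_width: 23.0
grasp_force: 62.5
```

>>> send_rows --targets '[{"gripper":1,"x":0.52,"y":0,"z":0.02,"ax":0,"ay":-5,"az":0},{"gripper":1,"x":0.52,"y":0,"z":0.02,"ax":0,"ay":-5,"az":0},{"gripper":1,"x":0.52,"y":0,"z":0.02,"ax":0,"ay":-5,"az":0},{"gripper":1,"x":0.52,"y":0,"z":0.02,"ax":0,"ay":-5,"az":0},{"gripper":1,"x":0,"y":0,"z":0,"ax":0,"ay":0,"az":0}]'

```text
clock: 6.48
position: [644.3, 216.1, 268.5]
ee_rot: [0.923, 0.015, -0.384, 0.005]
contact_force: [-3.0, 4.0, 0.4]
gripper_width: 23.3
grasp_force: 65.4
```

```bash
cat >> h.py <<'E'
def daub(n,tag):
    im,d,m=grab(n,tag);W=cloud(d,m,n=='wrist'); P=(W-A)@DR.as_matrix()
    hsv=cv2.cvtColor(im,cv2.COLOR_RGB2HSV)
    mk=(abs(P[...,1])<16)&(abs(np.hypot(P[...,0],P[...,2])-90)<8)&(P[...,2]>-8)&(hsv[...,2]>170)&(hsv[...,1]<70)
    p=P[mk]
    print(n,'white px',len(p), np.median(p,0).round(1) if len(p) else '', 'ang',np.degrees(np.arctan2(np.median(p[:,0]),np.median(p[:,2]))).round(1) if len(p) else '')
E
python3 -c "
from h import *
rel()
for n in('scene','top','wrist'): daub(n,n+'3')"
```

```text
t 6.4833 rel axle [44.3  0.7 37.5] radius 58.1 ang 49.7 tilt 45.2 toolY [-0.    -1.    -0.002] F [-3.   4.   0.4] w 23.3 65.4
J [ 0.42  0.91  0.99 -0.4  -2.36  1.  ]
scene white px 10 [-85.5  11.9   9.1] ang -83.9
top white px 0  ang 
wrist white px 44 [ 77.2 -13.6  58.3] ang 52.9
```

```bash
python3 -c "
import cv2,numpy as np
a=cv2.imread('pics/scene3.png')[170:270,210:340];cv2.imwrite('pics/c3.png',cv2.resize(a,None,fx=5,fy=5,interpolation=2))"
```

```text
(no output)
```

View pics/c3.png

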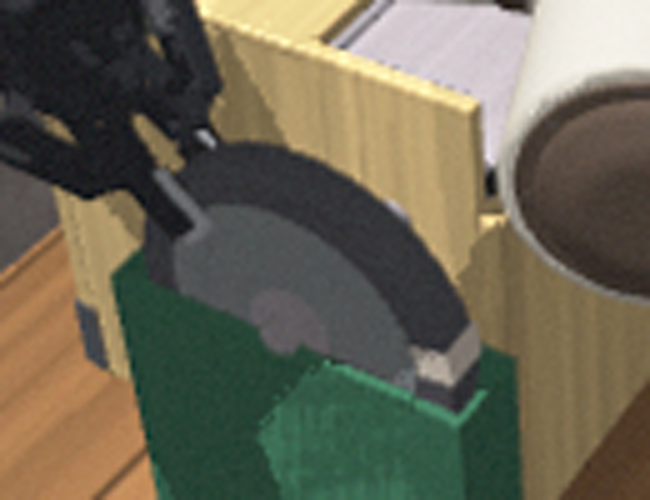

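The daub shows on the front of the tread at crop (447,358), which is scene pixel (299,242). I'll measure its angle from these pixels.

```bash
python3 - <<'E'
from h import *
im,d,m=[np.load('pics/scene3.npz')[k] for k in('im','d','T')];k=np.load('pics/scene3.npz')['k']
W=cloud(d,dict(fx=k[0],fy=k[1],cx=k[2],cy=k[3],cam_to_world=m));P=(W-A)@DR.as_matrix()
for v in range(234,254,2):
    for u in (297,301,304): print(v,u,im[v,u],P[v,u].round(0),np.degrees(np.arctan2(P[v,u,0],P[v,u,2])).round(0))
E
```

```text
234 297 [53 52 55] [-83.   8.  37.] -66.0
234 301 [51 51 54] [-85.  -4.  28.] -72.0
234 304 [115 104  91] [-86. -14.  19.] -78.0
236 297 [51 51 56] [-85.  12.  35.] -68.0
236 301 [57 56 61] [-86.  -2.  23.] -75.0
236 304 [128 120 112] [-90.  -8.  20.] -77.0
238 297 [54 51 58] [-83.  11.  26.] -73.0
238 301 [122 112 107] [-89.   2.  22.] -76.0
238 304 [124 117 109] [-91.  -6.  15.] -81.0
240 297 [107 102  96] [-84.  12.  22.] -76.0
240 301 [126 119 111] [-89.   4.  17.] -79.0
240 304 [127 118 113] [-91.  -5.  10.] -84.0
242 297 [179 168 158] [-83.  12.  14.] -80.0
242 301 [123 115 107] [-90.   6.  12.] -82.0
242 304 [97 90 88] [-93.  -2.   6.] -86.0
244 297 [177 165 156] [-83.  12.   8.] -85.0
244 301 [125 119 110] [-90.   6.   6.] -86.0
244 304 [48 48 53] [-90.  -5.  -4.] -93.0
246 297 [111 105 102] [-81.  11.  -1.] -91.0
246 301 [82 78 77] [-89.   5.  -2.] -91.0
246 304 [49 48 51] [-91.  -4. -10.] -96.0
248 297 [68 68 70] [-81.  11.  -7.] -95.0
248 301 [44 44 47] [-91.   8.  -5.] -93.0
248 304 [51 57 55] [-88.  -8. -21.] -104.0
250 297 [73 81 81] [-81.  12. -13.] -99.0
250 301 [44 44 48] [-91.   9. -11.] -97.0
250 304 [ 74 131 101] [-101.   11.   -4.] -92.0
252 297 [ 73 142 109] [-88.  22.  -7.] -94.0
252 301 [55 66 60] [-86.   4. -25.] -106.0
252 304 [49 95 73] [-103.   14.   -6.] -94.0
```

The daub's middle is at about −82°. I'll open in place, swing back round the rim with the fingers astride it, and pinch again.

>>> send_rows --targets '[{"gripper":-0.2,"x":0,"y":0,"z":0,"ax":0,"ay":0,"az":0},{"gripper":-0.2,"x":0,"y":0,"z":0,"ax":0,"ay":0,"az":0},{"gripper":-0.2,"x":0,"y":0,"z":0,"ax":0,"ay":0,"az":0},{"gripper":-0.2,"x":0,"y":0,"z":0,"ax":0,"ay":0,"az":0}]'

```text
clock: 6.97
position: [641.6, 214.1, 274.0]
ee_rot: [0.924, 0.014, -0.382, 0.006]
contact_force: [-0.2, -0.3, 0.4]
gripper_width: 51.4
grasp_force: 0.0
```

>>> send_rows --targets '[{"gripper":-0.2,"x":-0.72,"y":0,"z":0.04,"ax":0,"ay":7,"az":0},{"gripper":-0.2,"x":-0.72,"y":0,"z":0.04,"ax":0,"ay":7,"az":0},{"gripper":-0.2,"x":-0.72,"y":0,"z":0.04,"ax":0,"ay":7,"az":0},{"gripper":-0.2,"x":-0.72,"y":0,"z":0.04,"ax":0,"ay":7,"az":0},{"gripper":-0.2,"x":-0.72,"y":0,"z":0.04,"ax":0,"ay":7,"az":0}]'

```text
clock: 7.38
position: [610.6, 213.2, 291.4]
ee_rot: [0.996, 0.016, -0.082, 0.001]
contact_force: [-0.0, 1.2, 0.1]
gripper_width: 51.4
grasp_force: 0.0
```

>>> send_rows --targets '[{"gripper":-0.2,"x":-0.72,"y":0,"z":0.04,"ax":0,"ay":7,"az":0},{"gripper":-0.2,"x":-0.72,"y":0,"z":0.04,"ax":0,"ay":7,"az":0},{"gripper":-0.2,"x":-0.72,"y":0,"z":0.04,"ax":0,"ay":7,"az":0},{"gripper":-0.2,"x":0,"y":0,"z":0,"ax":0,"ay":0,"az":0},{"gripper":-0.2,"x":0,"y":0,"z":0,"ax":0,"ay":0,"az":0}]'

```text
clock: 7.8
position: [585.0, 211.1, 288.8]
ee_rot: [0.995, 0.017, 0.095, -0.001]
contact_force: [0.7, 0.6, 0.4]
gripper_width: 51.1
grasp_force: 0.0
```

```bash
python3 -c "
from h import *
rel();plan(*wheelpose(-25,60))"
```

```text
t 7.8 rel axle [-15.   -2.4  57.8] radius 59.7 ang -14.6 tilt -10.9 toolY [ 0.002 -1.     0.002] F [0.7 0.6 0.4] w 51.1 0.0
J [ 0.66  0.26 -0.09  0.13 -1.07  0.89]
 shift [-1.08 -0.24  0.14] turn [ 0.09 14.14  0.13]
```

>>> send_rows --targets '[{"gripper":-0.2,"x":-0.54,"y":-0.12,"z":0.04,"ax":0,"ay":7.1,"az":0},{"gripper":-0.2,"x":-0.54,"y":-0.12,"z":0.04,"ax":0,"ay":7.1,"az":0},{"gripper":-0.2,"x":0,"y":0,"z":0,"ax":0,"ay":0,"az":0},{"gripper":-0.2,"x":0,"y":0,"z":0,"ax":0,"ay":0,"az":0},{"gripper":-0.2,"x":0,"y":0,"z":0,"ax":0,"ay":0,"az":0}]'

```text
clock: 8.22
position: [580.3, 215.9, 287.9]
ee_rot: [0.975, 0.015, 0.22, -0.004]
contact_force: [0.4, 0.9, 1.7]
gripper_width: 51.5
grasp_force: 0.0
```

>>> send_rows --targets '[{"gripper":1,"x":0,"y":0,"z":0,"ax":0,"ay":0,"az":0},{"gripper":1,"x":0,"y":0,"z":0,"ax":0,"ay":0,"az":0},{"gripper":1,"x":0,"y":0,"z":0,"ax":0,"ay":0,"az":0},{"gripper":1,"x":0,"y":0,"z":0,"ax":0,"ay":0,"az":0},{"gripper":1,"x":0,"y":0,"z":0,"ax":0,"ay":0,"az":0}]'

```text
clock: 8.63
position: [580.5, 213.9, 288.5]
ee_rot: [0.975, 0.014, 0.22, -0.002]
contact_force: [-1.4, -7.2, 5.2]
gripper_width: 23.1
grasp_force: 62.4
```

```bash
python3 -c "
from h import *
rel();plan(*wheelpose(-25,60))"
```

```text
t 8.6333 rel axle [-19.4   0.5  57.5] radius 60.7 ang -18.7 tilt -25.4 toolY [-0.003 -1.     0.001] F [-1.4 -7.2  5.2] w 23.1 62.4
J [ 0.73  0.15 -0.4   0.43 -0.73  0.59]
 shift [-0.67  0.05  0.03] turn [ 0.14 -0.38 -0.1 ]
```

>>> send_rows --targets '[{"gripper":1,"x":0,"y":0,"z":0,"ax":0,"ay":-6.5,"az":0},{"gripper":1,"x":0.52,"y":0,"z":0.02,"ax":0,"ay":-5,"az":0},{"gripper":1,"x":0.52,"y":0,"z":0.02,"ax":0,"ay":-5,"az":0},{"gripper":1,"x":0.52,"y":0,"z":0.02,"ax":0,"ay":-5,"az":0},{"gripper":1,"x":0.52,"y":0,"z":0.02,"ax":0,"ay":-5,"az":0}]'

```text
clock: 9.05
position: [599.1, 214.6, 290.8]
ee_rot: [1.0, 0.016, -0.015, 0.001]
contact_force: [-4.3, -5.0, 0.5]
gripper_width: 23.0
grasp_force: 63.3
```

>>> send_rows --targets '[{"gripper":1,"x":0.52,"y":0,"z":0.02,"ax":0,"ay":-5,"az":0},{"gripper":1,"x":0.52,"y":0,"z":0.02,"ax":0,"ay":-5,"az":0},{"gripper":1,"x":0.52,"y":0,"z":0.02,"ax":0,"ay":-5,"az":0},{"gripper":1,"x":0.52,"y":0,"z":0.02,"ax":0,"ay":-5,"az":0},{"gripper":1,"x":0.52,"y":0,"z":0.02,"ax":0,"ay":-5,"az":0}]'

```text
clock: 9.47
position: [624.7, 215.4, 285.2]
ee_rot: [0.973, 0.016, -0.23, 0.004]
contact_force: [-4.2, -0.2, 3.6]
gripper_width: 23.0
grasp_force: 63.3
```

>>> send_rows --targets '[{"gripper":1,"x":0.52,"y":0,"z":0.02,"ax":0,"ay":-5,"az":0},{"gripper":1,"x":0.52,"y":0,"z":0.02,"ax":0,"ay":-5,"az":0},{"gripper":1,"x":0.52,"y":0,"z":0.02,"ax":0,"ay":-5,"az":0},{"gripper":1,"x":0.52,"y":0,"z":0.02,"ax":0,"ay":-5,"az":0},{"gripper":1,"x":0,"y":0,"z":0,"ax":0,"ay":0,"az":0}]'

```text
clock: 9.88
position: [644.6, 216.2, 268.1]
ee_rot: [0.919, 0.014, -0.394, 0.006]
contact_force: [-2.0, -1.8, 2.1]
gripper_width: 23.4
grasp_force: 66.8
```

>>> send_rows --targets '[{"gripper":1,"x":0,"y":0,"z":0,"ax":0,"ay":0,"az":0},{"gripper":1,"x":0,"y":0,"z":0,"ax":0,"ay":0,"az":0}]'

```text
clock: 10.05
position: [643.8, 216.2, 269.0]
ee_rot: [0.92, 0.013, -0.391, 0.005]
contact_force: [6.0, -5.4, -5.3]
gripper_width: 23.2
grasp_force: 66.7
```

```bash
sed -i 's/(hsv\[...,2\]>170)&(hsv\[...,1\]<70)/(hsv[...,2]>100)\&(hsv[...,1]<90)/' h.py; python3 -c "
from h import *
rel()
for n in('scene','top'): daub(n,n+'4')
a=cv2.imread('pics/scene4.png')[170:270,210:340];b=cv2.imread('pics/top4.png')[130:230,220:350];cv2.imwrite('pics/c4.png',cv2.resize(np.hstack([a,b]),None,fx=3,fy=3,interpolation=2))"
```

```text
t 10.05 rel axle [43.9  0.9 38. ] radius 58.0 ang 49.1 tilt 46.0 toolY [-0.003 -1.    -0.001] F [ 6.  -5.4 -5.3] w 23.2 66.7
J [ 0.42  0.92  1.   -0.41 -2.37  0.99]
scene white px 107 [-24.2   0.2  85.6] ang -15.8
top white px 0  ang
```

View pics/c4.png

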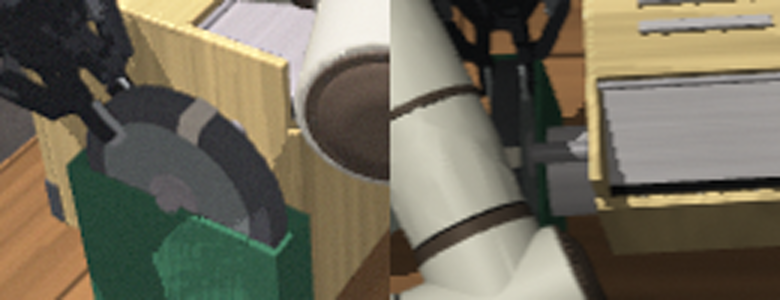

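The daub sits at crop (200,120), measured at −16°. The grip is still firm, so I'll turn 16° further in the same stroke.

>>> send_rows --targets '[{"gripper":1,"x":0.4,"y":0,"z":0.02,"ax":0,"ay":-4,"az":0},{"gripper":1,"x":0.4,"y":0,"z":0.02,"ax":0,"ay":-4,"az":0},{"gripper":1,"x":0.4,"y":0,"z":0.02,"ax":0,"ay":-4,"az":0},{"gripper":1,"x":0.4,"y":0,"z":0.02,"ax":0,"ay":-4,"az":0},{"gripper":1,"x":0,"y":0,"z":0,"ax":0,"ay":0,"az":0}]'

```text
clock: 10.57
position: [652.4, 216.6, 255.8]
ee_rot: [0.856, 0.014, -0.517, 0.006]
contact_force: [0.5, 1.3, 3.8]
gripper_width: 23.4
grasp_force: 59.8
```

>>> send_rows --targets '[{"gripper":1,"x":0,"y":0,"z":0,"ax":0,"ay":0,"az":0},{"gripper":1,"x":0,"y":0,"z":0,"ax":0,"ay":0,"az":0}]'

```text
clock: 10.73
position: [651.8, 216.6, 257.0]
ee_rot: [0.857, 0.013, -0.515, 0.007]
contact_force: [8.1, -3.5, -2.8]
gripper_width: 23.5
grasp_force: 60.4
```

```bash
python3 -c "
from h import *
rel()
for n in('scene','top'): daub(n,n+'5')"
```

```text
t 10.7333 rel axle [51.8  0.9 26. ] radius 58.0 ang 63.4 tilt 62.0 toolY [-0.002 -1.    -0.001] F [ 8.1 -3.5 -2.8] w 23.5 60.4
J [ 0.36  1.08  1.28 -0.77 -2.71  0.69]
scene white px 93 [-2.   0.7 89. ] ang -1.3
top white px 0  ang
```

The daub is within 2 mm of the top. I'll open, swing back upright astride the rim, lift off and check.

>>> send_rows --targets '[{"gripper":-0.2,"x":0,"y":0,"z":0,"ax":0,"ay":0,"az":0},{"gripper":-0.2,"x":0,"y":0,"z":0,"ax":0,"ay":0,"az":0},{"gripper":-0.2,"x":0,"y":0,"z":0,"ax":0,"ay":0,"az":0},{"gripper":-0.2,"x":0,"y":0,"z":0,"ax":0,"ay":0,"az":0},{"gripper":-0.2,"x":0,"y":0,"z":0,"ax":0,"ay":0,"az":0}]'

```text
clock: 11.25
position: [650.2, 217.8, 257.9]
ee_rot: [0.856, 0.014, -0.517, 0.008]
contact_force: [0.8, 0.0, 0.1]
gripper_width: 51.1
grasp_force: 0.0
```

>>> send_rows --targets '[{"gripper":-0.2,"x":-0.72,"y":0,"z":0.04,"ax":0,"ay":7,"az":0},{"gripper":-0.2,"x":-0.72,"y":0,"z":0.04,"ax":0,"ay":7,"az":0},{"gripper":-0.2,"x":-0.72,"y":0,"z":0.04,"ax":0,"ay":7,"az":0},{"gripper":-0.2,"x":-0.72,"y":0,"z":0.04,"ax":0,"ay":7,"az":0},{"gripper":-0.2,"x":-0.72,"y":0,"z":0.04,"ax":0,"ay":7,"az":0}]'

```text
clock: 11.67
position: [625.7, 217.2, 283.3]
ee_rot: [0.971, 0.015, -0.237, 0.003]
contact_force: [0.0, 1.1, 1.2]
gripper_width: 51.2
grasp_force: 0.0
```

>>> send_rows --targets '[{"gripper":-0.2,"x":-0.72,"y":0,"z":0.04,"ax":0,"ay":7,"az":0},{"gripper":-0.2,"x":-0.72,"y":0,"z":0.04,"ax":0,"ay":7,"az":0},{"gripper":-0.2,"x":-0.72,"y":0,"z":0.04,"ax":0,"ay":7,"az":0},{"gripper":-0.2,"x":-0.72,"y":0,"z":0.04,"ax":0,"ay":6,"az":0},{"gripper":-0.2,"x":0,"y":0,"z":0,"ax":0,"ay":0,"az":0}]'

```text
clock: 12.08
position: [591.0, 214.5, 290.3]
ee_rot: [1.0, 0.016, -0.008, 0.0]
contact_force: [0.1, -0.4, -1.2]
gripper_width: 51.1
grasp_force: 0.0
```

>>> send_rows --targets '[{"gripper":-0.2,"x":0,"y":0,"z":0,"ax":0,"ay":0,"az":0},{"gripper":-0.2,"x":0,"y":0,"z":-2,"ax":0,"ay":0,"az":0},{"gripper":-0.2,"x":0,"y":0,"z":-4,"ax":0,"ay":0,"az":0},{"gripper":-0.2,"x":0,"y":0,"z":-4,"ax":0,"ay":0,"az":0},{"gripper":-0.2,"x":0,"y":0,"z":-2,"ax":0,"ay":0,"az":0}]'

```text
clock: 12.5
position: [601.9, 216.5, 415.5]
ee_rot: [1.0, 0.014, -0.004, -0.002]
contact_force: [1.2, -0.6, 1.6]
gripper_width: 51.3
grasp_force: 0.0
```

```bash
cat >> h.py <<'E'
def down(yaw): return R.from_euler('z',yaw,degrees=True)*R.from_matrix(np.diag([1.,-1,-1]))
E
python3 -c "
from h import *
rel();s=arm.read_state();print(s['position'])
for n in('scene','top','wrist'): daub(n,n+'6')
plan([498,-312,400],down(-10.6))"
```

```text
t 12.5 rel axle [  2.    2.4 184.5] radius 184.5 ang 0.6 tilt 0.4 toolY [-0.002 -1.    -0.003] F [ 1.2 -0.6  1.6] w 51.3 0.0
J [ 0.59  0.36  0.42 -0.01 -1.64  1.  ]
[601.89848562 216.47896214 415.50627304]
scene white px 246 [ 2.7  2.4 86.3] ang 1.8
top white px 67 [-3.1  1.6 87.2] ang -2.1
wrist white px 3134 [24.3  0.6 84.7] ang 16.0
 shift [-11.86  52.57   1.12] turn [-0.16  0.65 12.26]
```

The daub is within about 3 mm of the top by the top camera. Next is a move across to above the pile.

>>> send_rows --targets '[{"gripper":-1,"x":-0.85,"y":3.75,"z":0,"ax":0,"ay":0,"az":0},{"gripper":-1,"x":-0.85,"y":3.75,"z":0,"ax":0,"ay":0,"az":0},{"gripper":-1,"x":-0.85,"y":3.75,"z":0,"ax":0,"ay":0,"az":0},{"gripper":-1,"x":-0.85,"y":3.75,"z":0,"ax":0,"ay":0,"az":0},{"gripper":-1,"x":-0.85,"y":3.75,"z":0,"ax":0,"ay":0,"az":0}]'

```text
clock: 13.07
position: [562.5, 26.2, 408.5]
ee_rot: [1.0, 0.015, -0.009, -0.0]
contact_force: [0.6, -0.8, -0.2]
gripper_width: 85.5
grasp_force: 0.0
```

>>> send_rows --targets '[{"gripper":-1,"x":-0.85,"y":3.75,"z":0,"ax":0,"ay":0,"az":0},{"gripper":-1,"x":-0.85,"y":3.75,"z":0,"ax":0,"ay":0,"az":0},{"gripper":-1,"x":-0.85,"y":3.75,"z":0,"ax":0,"ay":0,"az":0},{"gripper":-1,"x":-0.85,"y":3.75,"z":0,"ax":0,"ay":0,"az":0},{"gripper":-1,"x":-0.85,"y":3.75,"z":0,"ax":0,"ay":0,"az":0}]'

```text
clock: 13.48
position: [525.5, -162.8, 409.2]
ee_rot: [1.0, 0.015, -0.009, -0.001]
contact_force: [0.8, -0.5, 0.8]
gripper_width: 85.4
grasp_force: 0.0
```

>>> send_rows --targets '[{"gripper":-1,"x":-0.85,"y":3.75,"z":0,"ax":0,"ay":0,"az":0},{"gripper":-1,"x":-0.85,"y":3.75,"z":0,"ax":0,"ay":0,"az":0},{"gripper":-1,"x":-0.85,"y":3.75,"z":0,"ax":0,"ay":0,"az":0},{"gripper":-1,"x":-0.8,"y":3.75,"z":0,"ax":0,"ay":0,"az":6.1},{"gripper":-1,"x":0,"y":0,"z":0,"ax":0,"ay":0,"az":6.1}]'

```text
clock: 13.9
position: [495.6, -317.5, 408.3]
ee_rot: [0.995, -0.098, -0.01, 0.0]
contact_force: [0.9, 0.2, 0.0]
gripper_width: 85.8
grasp_force: 0.0
```

>>> send_rows --targets '[{"gripper":-1,"x":0,"y":0,"z":4,"ax":0,"ay":0,"az":0},{"gripper":-1,"x":0,"y":0,"z":4,"ax":0,"ay":0,"az":0},{"gripper":-1,"x":0,"y":0,"z":4,"ax":0,"ay":0,"az":0},{"gripper":-1,"x":0,"y":0,"z":4,"ax":0,"ay":0,"az":0},{"gripper":-1,"x":0,"y":0,"z":0,"ax":0,"ay":0,"az":0}]'

```text
clock: 14.32
position: [489.2, -309.5, 240.1]
ee_rot: [0.996, -0.093, -0.018, -0.004]
contact_force: [-0.4, 0.6, -1.5]
gripper_width: 85.6
grasp_force: 0.0
```

```bash
cat >> h.py <<'E'
def blank(tag,lo,hi,c=(498,-312),r=110):
    """pose of the white blank's crown: points with lo<z<hi near c"""
    s=arm.read_state();print('t',s['clock'],s['position'].round(1),'F',np.round(s['contact_force'],1),'w',round(s['gripper_width'],1))
    im,d,m=grab('wrist',tag);W=cloud(d,m,True);z=W[...,2]
    sel=(z>lo)&(z<hi)&(np.hypot(W[...,0]-c[0],W[...,1]-c[1])<r)
    k,l,st,_=cv2.connectedComponentsWithStats(sel.astype(np.uint8))
    i=1+np.argmax(st[1:,4]); p=W[l==i]
    print(len(p),'rect',cv2.minAreaRect(p[:,:2].astype(np.float32)),'z pct',np.percentile(p[:,2],[50,80,90,98]).round(1),'pix',st[i].tolist())
    top=np.percentile(p[:,2],85); q=p[p[:,2]>top-8]; print('crown',len(q),cv2.minAreaRect(q[:,:2].astype(np.float32)),q[:,2].mean().round(1))
E
python3 -c "
from h import *
blank('w7',6,90)
for n in('top','scene'):
  print(n,[(np.round(b['rect']).tolist(),round(b['score'],2)) for b in (grab(n,n+'7'),arm.boxes_of(n,'single1_c'))[1]])
daub('top','top8');daub('scene','scene8')"
```

```text
t 14.3167 [ 489.2 -309.5  240.1] F [-0.4  0.6 -1.5] w 85.6
5812 rect ((498.2778625488281, -315.44476318359375), (56.923065185546875, 131.1952362060547), 79.98609924316406) z pct [55.4 56.7 57.4 61.5] pix [298, 101, 54, 114, 5812]
crown 4415 ((498.9805603027344, -315.56884765625), (56.923065185546875, 99.19528198242188), 79.98609924316406) 55.7
top [([253.0, 83.0, 112.0, 144.0], 0.25)]
scene []
top white px 67 [-3.   1.7 87.7] ang -1.9
scene white px 322 [-6.4  0.3 84.8] ang -4.3
```

View pics/w7.png

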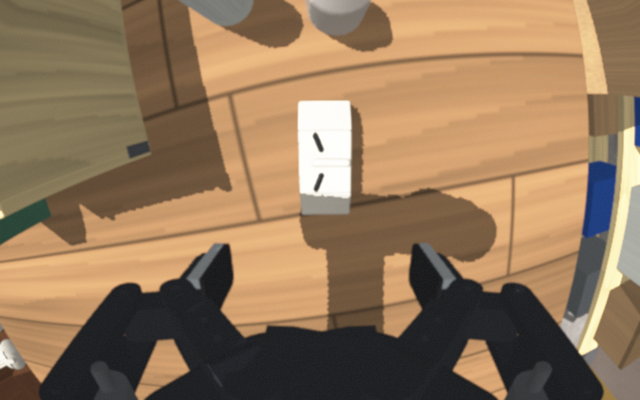

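The wrist view shows the three-high pile at (326,157), with the can and bottle well away at the top. The pile sits at (498.3,−315.4), yaw −10°, top at 56 mm.

```bash
python3 -c "
from h import *
plan([498.3,-315.4,100],down(-10))
z=np.load('pics/top8.npz');k=z['k'];W=cloud(z['d'],dict(fx=k[0],fy=k[1],cx=k[2],cy=k[3],cam_to_world=z['T']));h=W[...,2]
mk=((h>10)&(h<60)&(W[...,0]>-300)&(W[...,0]<950)&(abs(W[...,1])<740)).astype(np.uint8)
n,l,st,c=cv2.connectedComponentsWithStats(mk)
for i in range(1,n):
    if st[i,4]>60: print(st[i].tolist(),np.round(np.nanmedian(W[l==i],0)))
"
```

```text
shift [ 0.46  0.19 15.38] turn [ 0.2   0.57 -0.49]
[181, 164, 38, 38, 260] [678. 475.  35.]
[194, 190, 36, 21, 151] [569. 379.  35.]
[262, 202, 17, 26, 71] [498. 190.  38.]
[422, 203, 24, 43, 651] [ 481. -306.   51.]
[292, 208, 70, 7, 190] [543.  32.  37.]
```

>>> send_rows --targets '[{"gripper":-1,"x":0.23,"y":0.1,"z":3.8,"ax":0.2,"ay":0.6,"az":-0.5},{"gripper":-1,"x":0.23,"y":0.1,"z":3.9,"ax":0,"ay":0,"az":0},{"gripper":-1,"x":0,"y":0,"z":3.8,"ax":0,"ay":0,"az":0},{"gripper":-1,"x":0,"y":0,"z":3.8,"ax":0,"ay":0,"az":0},{"gripper":-1,"x":0,"y":0,"z":0,"ax":0,"ay":0,"az":0}]'

```text
clock: 15.08
position: [493.3, -312.6, 91.9]
ee_rot: [0.996, -0.088, -0.008, -0.003]
contact_force: [-1.2, 0.1, -1.6]
gripper_width: 85.3
grasp_force: 0.0
```

>>> send_rows --targets '[{"gripper":-1,"x":0,"y":0,"z":0,"ax":0,"ay":0,"az":0},{"gripper":-1,"x":0,"y":0,"z":0,"ax":0,"ay":0,"az":0},{"gripper":-1,"x":0,"y":0,"z":0,"ax":0,"ay":0,"az":0}]'

```text
clock: 15.33
position: [499.7, -315.4, 101.6]
ee_rot: [0.996, -0.087, 0.001, 0.0]
contact_force: [-0.3, 1.0, 0.9]
gripper_width: 85.4
grasp_force: 0.0
```

```bash
python3 -c "
from h import *
plan([498.3,-315.4,44],down(-10)); blank('w8',30,90)"
```

```text
shift [-0.15  0.02  5.76] turn [ 0.03 -0.12  0.04]
t 15.3333 [ 499.7 -315.4  101.6] F [-0.3  1.   0.9] w 85.4
14532 rect ((498.67120361328125, -315.3919372558594), (56.761627197265625, 130.26638793945312), 79.7962875366211) z pct [55.6 56.7 57.3 61.6] pix [275, 120, 90, 174, 14532]
crown 11267 ((498.9359130859375, -315.4517822265625), (56.62786102294922, 99.57009887695312), 79.97449493408203) 55.7
```

>>> send_rows --targets '[{"gripper":-1,"x":-0.1,"y":0,"z":1.5,"ax":0,"ay":0,"az":0},{"gripper":-1,"x":0,"y":0,"z":1.5,"ax":0,"ay":0,"az":0},{"gripper":-1,"x":0,"y":0,"z":1.2,"ax":0,"ay":0,"az":0},{"gripper":-1,"x":0,"y":0,"z":0.9,"ax":0,"ay":0,"az":0},{"gripper":-1,"x":0,"y":0,"z":0.6,"ax":0,"ay":0,"az":0}]'

```text
clock: 15.8
position: [496.8, -314.5, 41.7]
ee_rot: [0.996, -0.087, -0.001, -0.0]
contact_force: [0.1, -0.4, -0.8]
gripper_width: 85.4
grasp_force: 0.0
```

>>> send_rows --targets '[{"gripper":-1,"x":0,"y":0,"z":0,"ax":0,"ay":0,"az":0},{"gripper":-1,"x":0,"y":0,"z":0,"ax":0,"ay":0,"az":0},{"gripper":-1,"x":0,"y":0,"z":0,"ax":0,"ay":0,"az":0}]'

```text
clock: 16.05
position: [496.9, -314.5, 42.0]
ee_rot: [0.996, -0.087, -0.001, -0.0]
contact_force: [-0.1, -0.5, -0.1]
gripper_width: 85.4
grasp_force: 0.0
```

>>> send_rows --targets '[{"gripper":1,"x":0,"y":0,"z":0,"ax":0,"ay":0,"az":0},{"gripper":1,"x":0,"y":0,"z":0,"ax":0,"ay":0,"az":0},{"gripper":1,"x":0,"y":0,"z":0,"ax":0,"ay":0,"az":0},{"gripper":1,"x":0,"y":0,"z":0,"ax":0,"ay":0,"az":0},{"gripper":1,"x":0,"y":0,"z":0,"ax":0,"ay":0,"az":0}]'

```text
clock: 16.47
position: [496.6, -314.5, 42.0]
ee_rot: [0.996, -0.087, -0.002, -0.0]
contact_force: [-0.0, 0.8, 5.1]
gripper_width: 54.4
grasp_force: 63.6
```

>>> send_rows --targets '[{"gripper":1,"x":0,"y":0,"z":0,"ax":0,"ay":0,"az":0},{"gripper":1,"x":0,"y":0,"z":-0.7,"ax":0,"ay":0,"az":0},{"gripper":1,"x":0,"y":0,"z":-1.5,"ax":0,"ay":0,"az":0},{"gripper":1,"x":0,"y":0,"z":-2.5,"ax":0,"ay":0,"az":0},{"gripper":1,"x":0,"y":0,"z":-2.5,"ax":0,"ay":0,"az":0}]'

```text
clock: 16.88
position: [495.1, -313.9, 112.4]
ee_rot: [0.996, -0.087, -0.004, -0.001]
contact_force: [0.7, -0.4, -1.0]
gripper_width: 54.1
grasp_force: 63.6
```

```bash
python3 -c "
from h import *
s=arm.read_state();print(s['position'],s['gripper_width'],s['grasp_force'],s['contact_force'])
im,d,m=grab('wrist','w9');W=cloud(d,m,True);z=W[...,2]
sel=(np.hypot(W[...,0]-498,W[...,1]+315)<75)&(z>15)
p=W[sel];print(np.histogram(p[:,2],bins=[15,25,35,45,55,65,80,95,110,125,140]))"
```

```text
[ 495.14348416 -313.88091191  112.41345475] 54.1219712507346 63.557199239730835 [ 0.6707875  -0.35603807 -0.9769333 ]
(array([   62,   143,     0,     0,     0,     0,     0,   504,  8399,
       17517]), array([ 15,  25,  35,  45,  55,  65,  80,  95, 110, 125, 140]))
```

View pics/w9.png

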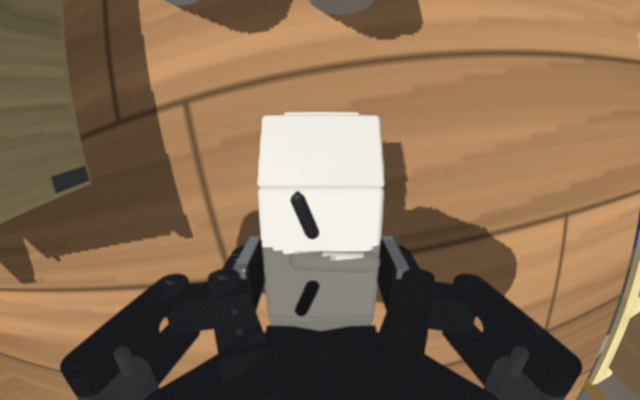

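The view shows one blank held in the pads around (320,220), with the pile's edge below it at (320,113). I'll raise it, square up and go to the front of the mouth.

>>> send_rows --targets '[{"gripper":1,"x":0,"y":0,"z":-3.8,"ax":0,"ay":0,"az":-3.9},{"gripper":1,"x":0,"y":0,"z":-3.8,"ax":0,"ay":0,"az":-3.9},{"gripper":1,"x":0,"y":0,"z":-3.8,"ax":0,"ay":0,"az":-4},{"gripper":1,"x":0,"y":0,"z":-3.8,"ax":0,"ay":0,"az":0},{"gripper":1,"x":0,"y":0,"z":-3.8,"ax":0,"ay":0,"az":0}]'

```text
clock: 17.35
position: [496.5, -314.3, 304.3]
ee_rot: [1.0, 0.016, -0.003, -0.001]
contact_force: [1.4, -0.9, -1.6]
gripper_width: 54.7
grasp_force: 64.5
```

>>> send_rows --targets '[{"gripper":1,"x":-0.4,"y":-3.5,"z":0,"ax":0,"ay":0,"az":0},{"gripper":1,"x":-0.4,"y":-3.5,"z":0,"ax":0,"ay":0,"az":0},{"gripper":1,"x":-0.4,"y":-3.5,"z":0,"ax":0,"ay":0,"az":0},{"gripper":1,"x":-0.4,"y":-3.5,"z":0,"ax":0,"ay":0,"az":0},{"gripper":1,"x":-0.4,"y":-3.5,"z":0,"ax":0,"ay":0,"az":0}]'

```text
clock: 17.77
position: [470.6, -138.9, 302.8]
ee_rot: [1.0, 0.015, -0.003, -0.001]
contact_force: [1.3, -0.2, -1.5]
gripper_width: 54.2
grasp_force: 64.5
```

>>> send_rows --targets '[{"gripper":1,"x":-0.4,"y":-3.5,"z":0,"ax":0,"ay":0,"az":0},{"gripper":1,"x":-0.4,"y":-3.5,"z":0,"ax":0,"ay":0,"az":0},{"gripper":1,"x":-0.4,"y":-3.5,"z":0,"ax":0,"ay":0,"az":0},{"gripper":1,"x":-0.4,"y":-3,"z":0,"ax":0,"ay":0,"az":0},{"gripper":1,"x":-0.4,"y":-2.5,"z":0,"ax":0,"ay":0,"az":0}]'

```text
clock: 18.18
position: [445.6, 20.7, 303.4]
ee_rot: [1.0, 0.016, -0.003, -0.001]
contact_force: [0.5, 1.0, -1.2]
gripper_width: 54.2
grasp_force: 64.5
```

>>> send_rows --targets '[{"gripper":1,"x":0,"y":0,"z":0,"ax":0,"ay":0,"az":0},{"gripper":1,"x":0,"y":0,"z":0,"ax":0,"ay":0,"az":0},{"gripper":1,"x":0,"y":0,"z":0,"ax":0,"ay":0,"az":0},{"gripper":1,"x":0,"y":0,"z":0,"ax":0,"ay":0,"az":0}]'

```text
clock: 18.52
position: [446.7, 18.1, 303.6]
ee_rot: [1.0, 0.015, -0.003, -0.001]
contact_force: [-0.6, 0.3, -1.8]
gripper_width: 54.2
grasp_force: 64.5
```

```bash
cat >> h.py <<'E'
def box(x,z,y=0): 
    s=arm.read_state(); p=DR.inv().apply(s['position']-O); print('t',s['clock'],'box pos',p.round(1),'w',round(s['gripper_width'],1),round(s['grasp_force'],1),'F',np.round(s['contact_force'],1))
    plan(O+DR.apply([x,y,z]),down(1.8),'box %g %g'%(x,z))
E
python3 -c "
from h import *
box(-110,272)"
```

```text
t 18.5167 box pos [-109.6   -8.9  303.6] w 54.2 64.5 F [-0.6  0.3 -1.8]
box -110 272 shift [-0.03 -0.89  3.16] turn [-0.1   0.29 -0.07]
```

>>> send_rows --targets '[{"gripper":1,"x":0,"y":-0.9,"z":1.6,"ax":0,"ay":0.3,"az":0},{"gripper":1,"x":0,"y":0,"z":1.5,"ax":0,"ay":0,"az":0},{"gripper":1,"x":2,"y":0,"z":0,"ax":0,"ay":0,"az":0},{"gripper":1,"x":2,"y":0,"z":0,"ax":0,"ay":0,"az":0},{"gripper":1,"x":1.5,"y":0,"z":0,"ax":0,"ay":0,"az":0}]'

```text
clock: 18.93
position: [502.6, 28.4, 272.4]
ee_rot: [1.0, 0.015, 0.0, -0.001]
contact_force: [1.1, 1.2, -1.4]
gripper_width: 54.0
grasp_force: 64.5
```

>>> send_rows --targets '[{"gripper":1,"x":0,"y":0,"z":0,"ax":0,"ay":0,"az":0},{"gripper":1,"x":0,"y":0,"z":0,"ax":0,"ay":0,"az":0}]'

```text
clock: 19.1
position: [501.6, 28.6, 272.1]
ee_rot: [1.0, 0.014, -0.0, -0.001]
contact_force: [-0.0, 0.2, -2.1]
gripper_width: 54.0
grasp_force: 64.5
```

```bash
python3 -c "
from h import *
box(67,272)
im,d,m=grab('wrist','w10');grab('scene','s10')
a=cv2.imread('pics/w10.png');b=cv2.imread('pics/s10.png');cv2.imwrite('pics/c10.png',cv2.resize(np.hstack([a,cv2.resize(b[100:225,200:400],(640,400))]),(800,250)))"
```

```text
t 19.1 box pos [-5.430e+01 -2.000e-01  2.721e+02] w 54.0 64.5 F [-0.   0.2 -2.1]
box 67 272 shift [12.13 -0.05 -0.  ] turn [-0.08  0.05 -0.14]
```

View pics/c10.png

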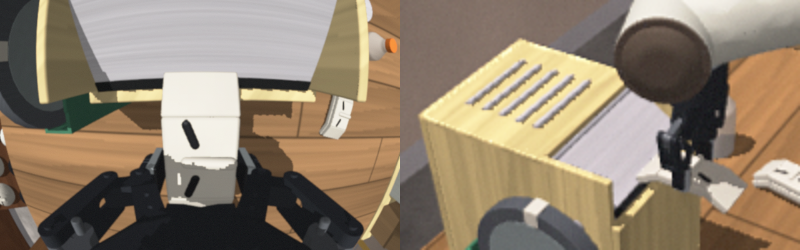

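The blank faces the flap squarely with its leading edge at the lip (pair picture (200,75)), and the daub is at the top (535,212). I'll push it in.

>>> send_rows --targets '[{"gripper":1,"x":1.3,"y":0,"z":0,"ax":0,"ay":0,"az":0},{"gripper":1,"x":1.3,"y":0,"z":0,"ax":0,"ay":0,"az":0},{"gripper":1,"x":1.3,"y":0,"z":0,"ax":0,"ay":0,"az":0},{"gripper":1,"x":1.3,"y":0,"z":0,"ax":0,"ay":0,"az":0},{"gripper":1,"x":1.3,"y":0,"z":0,"ax":0,"ay":0,"az":0}]'

```text
clock: 19.62
position: [565.5, 31.3, 273.1]
ee_rot: [1.0, 0.016, -0.0, -0.001]
contact_force: [-1.6, -0.1, -1.7]
gripper_width: 54.2
grasp_force: 64.5
```

>>> send_rows --targets '[{"gripper":1,"x":1.3,"y":0,"z":0,"ax":0,"ay":0,"az":0},{"gripper":1,"x":1.3,"y":0,"z":0,"ax":0,"ay":0,"az":0},{"gripper":1,"x":1.3,"y":0,"z":0,"ax":0,"ay":0,"az":0},{"gripper":1,"x":1,"y":0,"z":0,"ax":0,"ay":0,"az":0},{"gripper":1,"x":0.7,"y":0,"z":0,"ax":0,"ay":0,"az":0}]'

```text
clock: 20.03
position: [621.6, 33.1, 272.4]
ee_rot: [1.0, 0.015, -0.001, -0.001]
contact_force: [-1.3, 1.1, -3.2]
gripper_width: 54.2
grasp_force: 64.4
```

>>> send_rows --targets '[{"gripper":1,"x":0,"y":0,"z":0,"ax":0,"ay":0,"az":0},{"gripper":1,"x":0,"y":0,"z":0,"ax":0,"ay":0,"az":0}]'

```text
clock: 20.2
position: [621.6, 33.3, 272.4]
ee_rot: [1.0, 0.015, -0.0, -0.001]
contact_force: [-1.6, -0.1, -3.4]
gripper_width: 54.0
grasp_force: 64.3
```

```bash
python3 -c "
from h import *
box(67,272)
im,d,m=grab('wrist','w11');daub('scene','s11')"
```

```text
t 20.2 box pos [ 65.8   0.7 272.4] w 54.0 64.3 F [-1.6 -0.1 -3.4]
box 67 272 shift [0.12 0.07 0.04] turn [-0.11  0.04 -0.03]
scene white px 340 [-8.8  0.3 84.4] ang -6.0
```

View pics/w11.png

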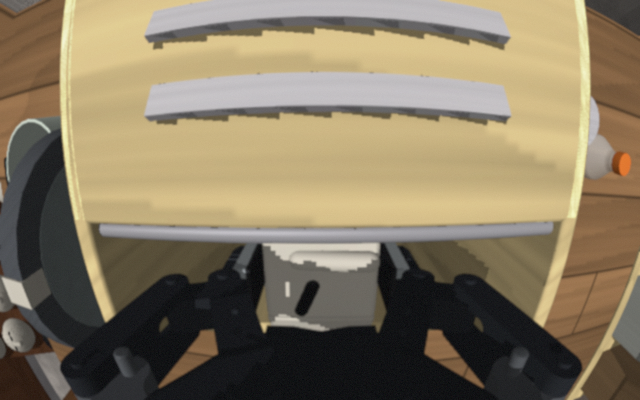

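The view shows the blank in the mouth between the fingers at (320,280), with the flap swung in beneath the roof edge. I'll release it and back out.

>>> send_rows --targets '[{"gripper":-1,"x":0.1,"y":0,"z":0,"ax":0,"ay":0,"az":0},{"gripper":-1,"x":0,"y":0,"z":0,"ax":0,"ay":0,"az":0},{"gripper":-1,"x":0,"y":0,"z":0,"ax":0,"ay":0,"az":0},{"gripper":-1,"x":0,"y":0,"z":0,"ax":0,"ay":0,"az":0},{"gripper":-1,"x":0,"y":0,"z":0,"ax":0,"ay":0,"az":0}]'

```text
clock: 20.72
position: [623.4, 33.1, 273.8]
ee_rot: [1.0, 0.016, 0.001, -0.001]
contact_force: [-1.7, -1.7, 0.4]
gripper_width: 85.6
grasp_force: 0.9
```

>>> send_rows --targets '[{"gripper":-1,"x":0,"y":0,"z":0,"ax":0,"ay":0,"az":0},{"gripper":-1,"x":0,"y":0,"z":0,"ax":0,"ay":0,"az":0},{"gripper":-1,"x":-2,"y":0,"z":-0.3,"ax":0,"ay":0,"az":0},{"gripper":-1,"x":-2.5,"y":0,"z":-0.5,"ax":0,"ay":0,"az":0},{"gripper":-1,"x":-3,"y":0,"z":-0.5,"ax":0,"ay":0,"az":0}]'

```text
clock: 21.13
position: [548.7, 31.4, 285.0]
ee_rot: [1.0, 0.015, 0.0, -0.001]
contact_force: [0.8, 0.7, 0.2]
gripper_width: 85.4
grasp_force: 0.0
```

>>> send_rows --targets '[{"gripper":-1,"x":-3.5,"y":0,"z":-0.5,"ax":0,"ay":0,"az":0},{"gripper":-1,"x":-3.5,"y":0,"z":-1,"ax":0,"ay":0,"az":0},{"gripper":-1,"x":-2,"y":0,"z":-2,"ax":0,"ay":0,"az":0},{"gripper":-1,"x":0,"y":0,"z":0,"ax":0,"ay":0,"az":0},{"gripper":-1,"x":0,"y":0,"z":0,"ax":0,"ay":0,"az":0}]'

```text
clock: 21.55
position: [458.6, 28.7, 322.8]
ee_rot: [1.0, 0.016, 0.003, -0.002]
contact_force: [0.5, 0.5, -0.2]
gripper_width: 85.2
grasp_force: 0.0
```

```bash
python3 -c "
from h import *
box(67,272)
im,d,m=grab('wrist','w12');daub('top','t12');daub('scene','s12')
plan([496.6,-314.5,150],down(-10))
W=cloud(d,m,True);P=(W-O)@DR.as_matrix()
q=P[(P[...,0]>15)&(P[...,0]<80)&(abs(P[...,1])<85)]
q=q[q[:,2]>100];print('flap line resid',len(q),np.median(q[:,2]-(250+q[:,0]*58/90)).round(1))
a=cv2.imread('pics/w12.png');b=cv2.imread('pics/s12.png');cv2.imwrite('pics/c12.png',cv2.resize(np.hstack([a,cv2.resize(b[100:300,200:440],(640,400))]),(800,250)))"
```

```text
t 21.55 box pos [-97.4   1.2 322.8] w 85.2 0.0 F [ 0.5  0.5 -0.2]
box 67 272 shift [16.4   0.16  5.18] turn [-0.25 -0.37  0.04]
top white px 67 [-3.   1.7 87.3] ang -2.0
scene white px 309 [-5.2  0.8 85.4] ang -3.5
 shift [ 2.71 34.43 16.93] turn [-0.11  0.02 11.79]
flap line resid 13152 3.0
```

View pics/c12.png

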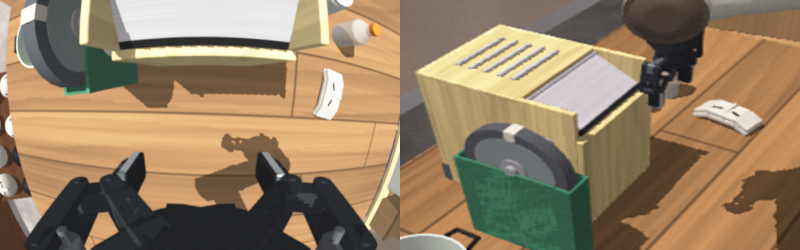

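The pair shows the flap shut, the daub at the top (512,133) and two blanks left in the pile. I'll go back to the pile.

>>> send_rows --targets '[{"gripper":-1,"x":0.3,"y":3.45,"z":0,"ax":0,"ay":0,"az":0},{"gripper":-1,"x":0.3,"y":3.45,"z":0,"ax":0,"ay":0,"az":0},{"gripper":-1,"x":0.3,"y":3.45,"z":0,"ax":0,"ay":0,"az":0},{"gripper":-1,"x":0.3,"y":3.45,"z":0,"ax":0,"ay":0,"az":0},{"gripper":-1,"x":0.3,"y":3.45,"z":0,"ax":0,"ay":0,"az":0}]'

```text
clock: 22.12
position: [479.4, -145.4, 319.1]
ee_rot: [1.0, 0.016, -0.001, -0.001]
contact_force: [1.0, 0.3, -0.1]
gripper_width: 85.7
grasp_force: 0.0
```

>>> send_rows --targets '[{"gripper":-1,"x":0.3,"y":3.45,"z":0,"ax":0,"ay":0,"az":0},{"gripper":-1,"x":0.3,"y":3.45,"z":0,"ax":0,"ay":0,"az":0},{"gripper":-1,"x":0.3,"y":3.45,"z":0,"ax":0,"ay":0,"az":0},{"gripper":-1,"x":0.3,"y":3.45,"z":0,"ax":0,"ay":0,"az":0},{"gripper":-1,"x":0,"y":3.4,"z":0,"ax":0,"ay":0,"az":0}]'

```text
clock: 22.53
position: [497.0, -317.6, 318.0]
ee_rot: [1.0, 0.015, -0.001, -0.002]
contact_force: [0.1, -0.7, 0.5]
gripper_width: 85.2
grasp_force: 0.0
```

>>> send_rows --targets '[{"gripper":-1,"x":0,"y":0,"z":4,"ax":0,"ay":0,"az":5.9},{"gripper":-1,"x":0,"y":0,"z":4,"ax":0,"ay":0,"az":5.9},{"gripper":-1,"x":0,"y":0,"z":4,"ax":0,"ay":0,"az":0},{"gripper":-1,"x":0,"y":0,"z":4,"ax":0,"ay":0,"az":0},{"gripper":-1,"x":0,"y":0,"z":3,"ax":0,"ay":0,"az":0}]'

```text
clock: 22.95
position: [494.7, -314.7, 124.8]
ee_rot: [0.996, -0.088, -0.003, -0.002]
contact_force: [0.6, 0.0, -0.6]
gripper_width: 85.4
grasp_force: 0.0
```

>>> send_rows --targets '[{"gripper":-1,"x":0,"y":0,"z":2,"ax":0,"ay":0,"az":0},{"gripper":-1,"x":0,"y":0,"z":1,"ax":0,"ay":0,"az":0},{"gripper":-1,"x":0,"y":0,"z":0,"ax":0,"ay":0,"az":0},{"gripper":-1,"x":0,"y":0,"z":0,"ax":0,"ay":0,"az":0},{"gripper":-1,"x":0,"y":0,"z":0,"ax":0,"ay":0,"az":0}]'

```text
clock: 23.37
position: [497.7, -315.5, 101.5]
ee_rot: [0.996, -0.087, 0.002, -0.0]
contact_force: [0.5, 0.2, 0.1]
gripper_width: 85.2
grasp_force: 0.0
```

```bash
python3 -c "
from h import *
blank('w13',15,80)
plan([497.3,-315,29.5],down(-10))"
```

```text
t 23.3667 [ 497.7 -315.5  101.5] F [0.5 0.2 0.1] w 85.2
12984 rect ((498.94500732421875, -315.4089050292969), (56.695884704589844, 129.76910400390625), 79.94937133789062) z pct [41.7 42.8 43.3 47.5] pix [278, 117, 83, 165, 12984]
crown 10084 ((499.16925048828125, -315.4539489746094), (56.34385299682617, 99.04080963134766), 80.20621490478516) 41.8
 shift [-0.08 -0.03  7.24] turn [-0.07 -0.23  0.01]
```

>>> send_rows --targets '[{"gripper":-1,"x":0,"y":0,"z":2,"ax":0,"ay":0,"az":0},{"gripper":-1,"x":0,"y":0,"z":2,"ax":0,"ay":0,"az":0},{"gripper":-1,"x":0,"y":0,"z":1.6,"ax":0,"ay":0,"az":0},{"gripper":-1,"x":0,"y":0,"z":1,"ax":0,"ay":0,"az":0},{"gripper":-1,"x":0,"y":0,"z":0.6,"ax":0,"ay":0,"az":0}]'

```text
clock: 23.83
position: [496.7, -314.8, 28.2]
ee_rot: [0.996, -0.087, 0.001, -0.001]
contact_force: [0.5, 0.2, 0.7]
gripper_width: 85.5
grasp_force: 0.0
```

>>> send_rows --targets '[{"gripper":-1,"x":0,"y":0,"z":0,"ax":0,"ay":0,"az":0},{"gripper":-1,"x":0,"y":0,"z":0,"ax":0,"ay":0,"az":0},{"gripper":-1,"x":0,"y":0,"z":0,"ax":0,"ay":0,"az":0}]'

```text
clock: 24.08
position: [497.4, -315.1, 29.5]
ee_rot: [0.996, -0.087, 0.002, -0.001]
contact_force: [1.0, 0.4, 0.0]
gripper_width: 85.5
grasp_force: 0.0
```

>>> send_rows --targets '[{"gripper":1,"x":0,"y":0,"z":0,"ax":0,"ay":0,"az":0},{"gripper":1,"x":0,"y":0,"z":0,"ax":0,"ay":0,"az":0},{"gripper":1,"x":0,"y":0,"z":0,"ax":0,"ay":0,"az":0},{"gripper":1,"x":0,"y":0,"z":0,"ax":0,"ay":0,"az":0},{"gripper":1,"x":0,"y":0,"z":0,"ax":0,"ay":0,"az":0}]'

```text
clock: 24.5
position: [497.0, -315.0, 29.3]
ee_rot: [0.996, -0.087, 0.001, -0.001]
contact_force: [-0.5, 0.8, 4.9]
gripper_width: 54.2
grasp_force: 62.7
```

>>> send_rows --targets '[{"gripper":1,"x":0,"y":0,"z":0,"ax":0,"ay":0,"az":0},{"gripper":1,"x":0,"y":0,"z":-0.7,"ax":0,"ay":0,"az":0},{"gripper":1,"x":0,"y":0,"z":-1.5,"ax":0,"ay":0,"az":0},{"gripper":1,"x":0,"y":0,"z":-2.5,"ax":0,"ay":0,"az":0},{"gripper":1,"x":0,"y":0,"z":-2.5,"ax":0,"ay":0,"az":0}]'

```text
clock: 24.92
position: [495.2, -314.4, 99.9]
ee_rot: [0.996, -0.087, -0.001, -0.002]
contact_force: [0.3, -0.3, -1.8]
gripper_width: 54.1
grasp_force: 63.5
```

```bash
python3 -c "
from h import *
s=arm.read_state();print(s['position'],s['gripper_width'],s['grasp_force'],s['contact_force'])
im,d,m=grab('wrist','w14');W=cloud(d,m,True);z=W[...,2]
sel=(np.hypot(W[...,0]-498,W[...,1]+315)<75)&(z>12)
p=W[sel];print(np.histogram(p[:,2],bins=[12,25,35,45,55,65,80,95,110,125,140]))"
```

```text
[ 495.23303058 -314.43023386   99.90583864] 54.13594320837495 63.543598651885986 [ 0.33485561 -0.30837948 -1.77963716]
(array([   64,     0,     0,     0,     0,     0,   147,  7512, 18167,
        1477]), array([ 12,  25,  35,  45,  55,  65,  80,  95, 110, 125, 140]))
```

>>> send_rows --targets '[{"gripper":1,"x":0,"y":0,"z":-4,"ax":0,"ay":0,"az":-3.9},{"gripper":1,"x":0,"y":0,"z":-4,"ax":0,"ay":0,"az":-3.9},{"gripper":1,"x":0,"y":0,"z":-4,"ax":0,"ay":0,"az":-4},{"gripper":1,"x":0,"y":0,"z":-4,"ax":0,"ay":0,"az":0},{"gripper":1,"x":0,"y":0,"z":-4,"ax":0,"ay":0,"az":0}]'

```text
clock: 25.38
position: [495.4, -314.9, 301.9]
ee_rot: [1.0, 0.016, 0.0, -0.001]
contact_force: [1.4, -1.1, -1.6]
gripper_width: 54.5
grasp_force: 64.4
```

>>> send_rows --targets '[{"gripper":1,"x":-0.4,"y":-3.5,"z":0,"ax":0,"ay":0,"az":0},{"gripper":1,"x":-0.4,"y":-3.5,"z":0,"ax":0,"ay":0,"az":0},{"gripper":1,"x":-0.4,"y":-3.5,"z":0,"ax":0,"ay":0,"az":0},{"gripper":1,"x":-0.4,"y":-3.5,"z":0,"ax":0,"ay":0,"az":0},{"gripper":1,"x":-0.4,"y":-3.5,"z":0,"ax":0,"ay":0,"az":0}]'

```text
clock: 25.8
position: [469.6, -139.5, 300.1]
ee_rot: [1.0, 0.015, 0.0, -0.001]
contact_force: [0.9, 0.6, -1.4]
gripper_width: 54.0
grasp_force: 64.4
```

>>> send_rows --targets '[{"gripper":1,"x":-0.4,"y":-3.5,"z":0,"ax":0,"ay":0,"az":0},{"gripper":1,"x":-0.4,"y":-3.5,"z":0,"ax":0,"ay":0,"az":0},{"gripper":1,"x":-0.4,"y":-3.5,"z":0,"ax":0,"ay":0,"az":0},{"gripper":1,"x":-0.4,"y":-3.5,"z":0,"ax":0,"ay":0,"az":0},{"gripper":1,"x":-0.4,"y":-2.9,"z":0,"ax":0,"ay":0,"az":0}]'

```text
clock: 26.22
position: [444.3, 29.2, 300.6]
ee_rot: [1.0, 0.016, 0.0, -0.001]
contact_force: [1.1, 0.1, -1.7]
gripper_width: 53.8
grasp_force: 64.4
```

>>> send_rows --targets '[{"gripper":1,"x":0,"y":0,"z":0,"ax":0,"ay":0,"az":0},{"gripper":1,"x":0,"y":0,"z":0,"ax":0,"ay":0,"az":0},{"gripper":1,"x":0,"y":0,"z":0,"ax":0,"ay":0,"az":0},{"gripper":1,"x":0,"y":0,"z":0,"ax":0,"ay":0,"az":0}]'

```text
clock: 26.55
position: [445.3, 26.6, 300.6]
ee_rot: [1.0, 0.015, 0.0, -0.001]
contact_force: [0.2, -0.2, -1.9]
gripper_width: 54.4
grasp_force: 64.5
```

```bash
python3 -c "
from h import *
box(-54,272)"
```

```text
t 26.55 box pos [-110.7   -0.5  300.6] w 54.4 64.5 F [ 0.2 -0.2 -1.9]
box -54 272 shift [ 5.67 -0.05  2.86] turn [-0.1  -0.02 -0.08]
```

>>> send_rows --targets '[{"gripper":1,"x":0,"y":0,"z":1.4,"ax":0,"ay":0,"az":0},{"gripper":1,"x":0,"y":0,"z":1.4,"ax":0,"ay":0,"az":0},{"gripper":1,"x":2,"y":0,"z":0,"ax":0,"ay":0,"az":0},{"gripper":1,"x":2,"y":0,"z":0,"ax":0,"ay":0,"az":0},{"gripper":1,"x":1.5,"y":0,"z":0,"ax":0,"ay":0,"az":0}]'

```text
clock: 26.97
position: [501.6, 27.7, 272.5]
ee_rot: [1.0, 0.015, 0.0, -0.001]
contact_force: [-0.6, 0.7, -1.7]
gripper_width: 54.4
grasp_force: 64.5
```

>>> send_rows --targets '[{"gripper":1,"x":1.3,"y":0,"z":0,"ax":0,"ay":0,"az":0},{"gripper":1,"x":1.3,"y":0,"z":0,"ax":0,"ay":0,"az":0},{"gripper":1,"x":1.3,"y":0,"z":0,"ax":0,"ay":0,"az":0},{"gripper":1,"x":1.3,"y":0,"z":0,"ax":0,"ay":0,"az":0},{"gripper":1,"x":1.3,"y":0,"z":0,"ax":0,"ay":0,"az":0}]'

```text
clock: 27.38
position: [565.5, 29.4, 272.2]
ee_rot: [1.0, 0.014, -0.001, -0.001]
contact_force: [-2.0, 0.7, -2.4]
gripper_width: 53.8
grasp_force: 64.5
```

>>> send_rows --targets '[{"gripper":1,"x":1.3,"y":0,"z":0,"ax":0,"ay":0,"az":0},{"gripper":1,"x":1.3,"y":0,"z":0,"ax":0,"ay":0,"az":0},{"gripper":1,"x":1.3,"y":0,"z":0,"ax":0,"ay":0,"az":0},{"gripper":1,"x":1.1,"y":0,"z":0,"ax":0,"ay":0,"az":0},{"gripper":1,"x":0.8,"y":0,"z":0,"ax":0,"ay":0,"az":0}]'

```text
clock: 27.8
position: [623.5, 31.2, 271.6]
ee_rot: [1.0, 0.014, -0.001, -0.001]
contact_force: [-1.5, 0.2, -2.4]
gripper_width: 54.1
grasp_force: 64.4
```

>>> send_rows --targets '[{"gripper":1,"x":0,"y":0,"z":0,"ax":0,"ay":0,"az":0},{"gripper":1,"x":0,"y":0,"z":0,"ax":0,"ay":0,"az":0}]'

```text
clock: 27.97
position: [623.1, 32.0, 271.9]
ee_rot: [1.0, 0.015, -0.001, -0.001]
contact_force: [-0.4, -0.5, -3.2]
gripper_width: 54.3
grasp_force: 64.3
```

```bash
python3 -c "
from h import *
box(67,272);im,d,m=grab('wrist','w15')
a=np.load('pics/w11.npz')['im'].astype(int);print('mean diff vs first insertion, blank zone',abs(im.astype(int)-a)[240:330,260:385].mean().round(1))"
```

```text
t 27.9667 box pos [ 67.2  -0.7 271.9] w 54.3 64.3 F [-0.4 -0.5 -3.2]
box 67 272 shift [-0.02 -0.07 -0.01] turn [-0.09  0.08 -0.11]
mean diff vs first insertion, blank zone 9.3
```

Same pose as the first insertion, so I'll release, back out and return to the pile.

>>> send_rows --targets '[{"gripper":-1,"x":0,"y":0,"z":0,"ax":0,"ay":0,"az":0},{"gripper":-1,"x":0,"y":0,"z":0,"ax":0,"ay":0,"az":0},{"gripper":-1,"x":0,"y":0,"z":0,"ax":0,"ay":0,"az":0},{"gripper":-1,"x":0,"y":0,"z":0,"ax":0,"ay":0,"az":0},{"gripper":-1,"x":0,"y":0,"z":0,"ax":0,"ay":0,"az":0}]'

```text
clock: 28.43
position: [623.2, 32.7, 273.9]
ee_rot: [1.0, 0.016, 0.001, -0.001]
contact_force: [-1.7, -1.4, 0.7]
gripper_width: 85.3
grasp_force: 0.9
```

>>> send_rows --targets '[{"gripper":-1,"x":0,"y":0,"z":0,"ax":0,"ay":0,"az":0},{"gripper":-1,"x":0,"y":0,"z":0,"ax":0,"ay":0,"az":0},{"gripper":-1,"x":-2,"y":0,"z":-0.3,"ax":0,"ay":0,"az":0},{"gripper":-1,"x":-2.5,"y":0,"z":-0.5,"ax":0,"ay":0,"az":0},{"gripper":-1,"x":-3,"y":0,"z":-0.5,"ax":0,"ay":0,"az":0}]'

```text
clock: 28.85
position: [548.8, 31.0, 285.1]
ee_rot: [1.0, 0.015, 0.001, -0.001]
contact_force: [-1.3, 0.4, 0.7]
gripper_width: 85.6
grasp_force: 0.0
```

>>> send_rows --targets '[{"gripper":-1,"x":-3.5,"y":0,"z":-0.5,"ax":0,"ay":0,"az":0},{"gripper":-1,"x":-3.5,"y":0,"z":-1,"ax":0,"ay":0,"az":0},{"gripper":-1,"x":-2,"y":0,"z":-2,"ax":0,"ay":0,"az":0},{"gripper":-1,"x":0,"y":0,"z":0,"ax":0,"ay":0,"az":0},{"gripper":-1,"x":0,"y":0,"z":0,"ax":0,"ay":0,"az":0}]'

```text
clock: 29.27
position: [458.6, 28.2, 322.8]
ee_rot: [1.0, 0.016, 0.003, -0.002]
contact_force: [-0.4, -0.6, -0.2]
gripper_width: 85.2
grasp_force: 0.0
```

```bash
cat >> h.py <<'E'
def flap(tag):
    im,d,m=grab('wrist',tag);W=cloud(d,m,True);P=(W-O)@DR.as_matrix()
    q=P[(P[...,0]>15)&(P[...,0]<80)&(abs(P[...,1])<85)];q=q[q[:,2]>20];print('flap resid',len(q),np.percentile(q[:,2]-(250+q[:,0]*58/90),[5,50,95]).round(1))
E
python3 -c "
from h import *
box(67,272);flap('w16');daub('top','t16');plan([497,-315,150],down(-10))"
```

```text
t 29.2667 box pos [-97.3   0.8 322.8] w 85.2 0.0 F [-0.4 -0.6 -0.2]
box 67 272 shift [16.4   0.12  5.19] turn [-0.25 -0.38  0.05]
flap resid 13171 [1.5 3.  4.4]
top white px 70 [-3.6  1.7 87.3] ang -2.4
 shift [ 2.72 34.46 16.97] turn [-0.16 -0.06 11.8 ]
```

>>> send_rows --targets '[{"gripper":-1,"x":0.3,"y":3.45,"z":0,"ax":0,"ay":0,"az":0},{"gripper":-1,"x":0.3,"y":3.45,"z":0,"ax":0,"ay":0,"az":0},{"gripper":-1,"x":0.3,"y":3.45,"z":0,"ax":0,"ay":0,"az":0},{"gripper":-1,"x":0.3,"y":3.45,"z":0,"ax":0,"ay":0,"az":0},{"gripper":-1,"x":0.3,"y":3.45,"z":0,"ax":0,"ay":0,"az":0}]'

```text
clock: 29.78
position: [479.6, -145.9, 319.0]
ee_rot: [1.0, 0.016, -0.001, -0.001]
contact_force: [0.2, -0.6, 0.1]
gripper_width: 85.7
grasp_force: 0.0
```

>>> send_rows --targets '[{"gripper":-1,"x":0.3,"y":3.45,"z":0,"ax":0,"ay":0,"az":0},{"gripper":-1,"x":0.3,"y":3.45,"z":0,"ax":0,"ay":0,"az":0},{"gripper":-1,"x":0.3,"y":3.45,"z":0,"ax":0,"ay":0,"az":0},{"gripper":-1,"x":0.3,"y":3.45,"z":0,"ax":0,"ay":0,"az":0},{"gripper":-1,"x":0,"y":3.4,"z":0,"ax":0,"ay":0,"az":0}]'

```text
clock: 30.2
position: [497.1, -318.1, 317.8]
ee_rot: [1.0, 0.015, -0.001, -0.002]
contact_force: [0.2, 0.3, -0.7]
gripper_width: 85.4
grasp_force: 0.0
```

>>> send_rows --targets '[{"gripper":-1,"x":0,"y":0,"z":4,"ax":0,"ay":0,"az":5.9},{"gripper":-1,"x":0,"y":0,"z":4,"ax":0,"ay":0,"az":5.9},{"gripper":-1,"x":0,"y":0,"z":4,"ax":0,"ay":0,"az":0},{"gripper":-1,"x":0,"y":0,"z":4,"ax":0,"ay":0,"az":0},{"gripper":-1,"x":0,"y":0,"z":3.5,"ax":0,"ay":0,"az":0}]'

```text
clock: 30.62
position: [495.4, -315.5, 120.6]
ee_rot: [0.996, -0.088, -0.002, -0.002]
contact_force: [0.1, 0.3, -0.7]
gripper_width: 85.3
grasp_force: 0.0
```

>>> send_rows --targets '[{"gripper":-1,"x":0,"y":0,"z":2.5,"ax":0,"ay":0,"az":0},{"gripper":-1,"x":0,"y":0,"z":1.5,"ax":0,"ay":0,"az":0},{"gripper":-1,"x":0,"y":0,"z":0,"ax":0,"ay":0,"az":0},{"gripper":-1,"x":0,"y":0,"z":0,"ax":0,"ay":0,"az":0},{"gripper":-1,"x":0,"y":0,"z":0,"ax":0,"ay":0,"az":0}]'

```text
clock: 31.03
position: [497.4, -315.9, 85.5]
ee_rot: [0.996, -0.087, 0.001, -0.001]
contact_force: [0.2, -0.1, 0.3]
gripper_width: 85.3
grasp_force: 0.0
```

```bash
python3 -c "
from h import *
blank('w17',6,60)
plan([497.3,-315,15.5],down(-10))"
```

```text
t 31.0333 [ 497.4 -315.9   85.5] F [ 0.2 -0.1  0.3] w 85.3
13207 rect ((498.5803527832031, -315.3119812011719), (56.75325393676758, 129.8701934814453), 79.92301177978516) z pct [27.7 28.8 29.3 33.6] pix [277, 117, 84, 167, 13207]
crown 10266 ((499.4094543457031, -315.7674560546875), (56.71139907836914, 99.73885345458984), 79.37073516845703) 27.8
 shift [-0.06 -0.08  7.07] turn [-0.08 -0.16  0.  ]
```

>>> send_rows --targets '[{"gripper":-1,"x":0.05,"y":-0.05,"z":2,"ax":0,"ay":0,"az":0},{"gripper":-1,"x":0,"y":0,"z":2,"ax":0,"ay":0,"az":0},{"gripper":-1,"x":0,"y":0,"z":1.5,"ax":0,"ay":0,"az":0},{"gripper":-1,"x":0,"y":0,"z":1,"ax":0,"ay":0,"az":0},{"gripper":-1,"x":0,"y":0,"z":0.6,"ax":0,"ay":0,"az":0}]'

```text
clock: 31.5
position: [497.4, -314.9, 14.2]
ee_rot: [0.996, -0.087, 0.001, -0.001]
contact_force: [0.7, -0.4, 0.5]
gripper_width: 85.7
grasp_force: 0.0
```

>>> send_rows --targets '[{"gripper":-1,"x":0,"y":0,"z":0,"ax":0,"ay":0,"az":0},{"gripper":-1,"x":0,"y":0,"z":0,"ax":0,"ay":0,"az":0},{"gripper":-1,"x":0,"y":0,"z":0,"ax":0,"ay":0,"az":0}]'

```text
clock: 31.75
position: [497.9, -315.2, 15.4]
ee_rot: [0.996, -0.087, 0.001, -0.001]
contact_force: [-0.9, -0.3, -0.3]
gripper_width: 85.0
grasp_force: 0.0
```

>>> send_rows --targets '[{"gripper":1,"x":0,"y":0,"z":0,"ax":0,"ay":0,"az":0},{"gripper":1,"x":0,"y":0,"z":0,"ax":0,"ay":0,"az":0},{"gripper":1,"x":0,"y":0,"z":0,"ax":0,"ay":0,"az":0},{"gripper":1,"x":0,"y":0,"z":0,"ax":0,"ay":0,"az":0},{"gripper":1,"x":0,"y":0,"z":0,"ax":0,"ay":0,"az":0}]'

```text
clock: 32.17
position: [497.6, -315.2, 15.3]
ee_rot: [0.996, -0.087, 0.001, -0.001]
contact_force: [-1.8, 0.1, 4.7]
gripper_width: 54.3
grasp_force: 63.0
```

>>> send_rows --targets '[{"gripper":1,"x":0,"y":0,"z":0,"ax":0,"ay":0,"az":0},{"gripper":1,"x":0,"y":0,"z":-0.7,"ax":0,"ay":0,"az":0},{"gripper":1,"x":0,"y":0,"z":-1.5,"ax":0,"ay":0,"az":0},{"gripper":1,"x":0,"y":0,"z":-3,"ax":0,"ay":0,"az":0},{"gripper":1,"x":0,"y":0,"z":-3.5,"ax":0,"ay":0,"az":0}]'

```text
clock: 32.58
position: [494.9, -314.0, 99.8]
ee_rot: [0.996, -0.088, -0.003, -0.002]
contact_force: [1.1, 0.7, -1.6]
gripper_width: 54.1
grasp_force: 63.7
```

```bash
python3 -c "
from h import *
s=arm.read_state();print(s['position'],s['gripper_width'],s['grasp_force'],s['contact_force'])
im,d,m=grab('wrist','w18');W=cloud(d,m,True);z=W[...,2]
sel=(np.hypot(W[...,0]-498,W[...,1]+315)<75)&(z>8)
p=W[sel];print(np.histogram(p[:,2],bins=[8,25,35,45,55,65,80,95,110,125,140]))"
```

```text
[ 494.92327443 -314.04825181   99.76230351] 54.11982444381413 63.691266775131226 [ 1.12380264  0.6957596  -1.61260314]
(array([    0,     0,     0,     0,     0,     0,   232,  7488, 17961,
        1475]), array([  8,  25,  35,  45,  55,  65,  80,  95, 110, 125, 140]))
```

>>> send_rows --targets '[{"gripper":1,"x":0,"y":0,"z":-4,"ax":0,"ay":0,"az":-3.9},{"gripper":1,"x":0,"y":0,"z":-4,"ax":0,"ay":0,"az":-3.9},{"gripper":1,"x":0,"y":0,"z":-4,"ax":0,"ay":0,"az":-4},{"gripper":1,"x":0,"y":0,"z":-4,"ax":0,"ay":0,"az":0},{"gripper":1,"x":0,"y":0,"z":-4,"ax":0,"ay":0,"az":0}]'

```text
clock: 33.05
position: [496.0, -314.9, 303.0]
ee_rot: [1.0, 0.016, 0.0, -0.001]
contact_force: [1.8, -0.8, -1.5]
gripper_width: 54.1
grasp_force: 64.3
```

>>> send_rows --targets '[{"gripper":1,"x":-0.4,"y":-3.5,"z":0,"ax":0,"ay":0,"az":0},{"gripper":1,"x":-0.4,"y":-3.5,"z":0,"ax":0,"ay":0,"az":0},{"gripper":1,"x":-0.4,"y":-3.5,"z":0,"ax":0,"ay":0,"az":0},{"gripper":1,"x":-0.4,"y":-3.5,"z":0,"ax":0,"ay":0,"az":0},{"gripper":1,"x":-0.4,"y":-3.5,"z":0,"ax":0,"ay":0,"az":0}]'

```text
clock: 33.47
position: [470.2, -139.5, 301.1]
ee_rot: [1.0, 0.015, 0.0, -0.001]
contact_force: [0.6, 1.6, -1.7]
gripper_width: 54.2
grasp_force: 64.3
```

>>> send_rows --targets '[{"gripper":1,"x":-0.4,"y":-3.5,"z":0,"ax":0,"ay":0,"az":0},{"gripper":1,"x":-0.4,"y":-3.5,"z":0,"ax":0,"ay":0,"az":0},{"gripper":1,"x":-0.4,"y":-3.5,"z":0,"ax":0,"ay":0,"az":0},{"gripper":1,"x":-0.4,"y":-3.5,"z":0,"ax":0,"ay":0,"az":0},{"gripper":1,"x":-0.4,"y":-2.9,"z":0,"ax":0,"ay":0,"az":0}]'

```text
clock: 33.88
position: [444.9, 29.2, 301.6]
ee_rot: [1.0, 0.016, 0.0, -0.001]
contact_force: [0.3, -0.1, -1.0]
gripper_width: 54.3
grasp_force: 64.3
```

>>> send_rows --targets '[{"gripper":1,"x":0,"y":0,"z":0,"ax":0,"ay":0,"az":0},{"gripper":1,"x":0,"y":0,"z":0,"ax":0,"ay":0,"az":0},{"gripper":1,"x":0,"y":0,"z":0,"ax":0,"ay":0,"az":0},{"gripper":1,"x":0,"y":0,"z":0,"ax":0,"ay":0,"az":0}]'

```text
clock: 34.22
position: [445.9, 26.5, 301.6]
ee_rot: [1.0, 0.015, 0.0, -0.001]
contact_force: [0.1, 0.3, -1.6]
gripper_width: 54.2
grasp_force: 64.4
```

```bash
python3 -c "
from h import *
box(-54,272)"
```

```text
t 34.2167 box pos [-110.1   -0.5  301.6] w 54.2 64.4 F [ 0.1  0.3 -1.6]
box -54 272 shift [ 5.61 -0.05  2.96] turn [-0.1  -0.02 -0.07]
```

>>> send_rows --targets '[{"gripper":1,"x":0,"y":0,"z":1.5,"ax":0,"ay":0,"az":0},{"gripper":1,"x":0,"y":0,"z":1.4,"ax":0,"ay":0,"az":0},{"gripper":1,"x":2,"y":0,"z":0,"ax":0,"ay":0,"az":0},{"gripper":1,"x":2,"y":0,"z":0,"ax":0,"ay":0,"az":0},{"gripper":1,"x":1.5,"y":0,"z":0,"ax":0,"ay":0,"az":0}]'

```text
clock: 34.63
position: [502.2, 27.6, 272.5]
ee_rot: [1.0, 0.015, 0.0, -0.001]
contact_force: [-0.3, 0.1, -0.4]
gripper_width: 54.4
grasp_force: 64.4
```

>>> send_rows --targets '[{"gripper":1,"x":1.3,"y":0,"z":0,"ax":0,"ay":0,"az":0},{"gripper":1,"x":1.3,"y":0,"z":0,"ax":0,"ay":0,"az":0},{"gripper":1,"x":1.3,"y":0,"z":0,"ax":0,"ay":0,"az":0},{"gripper":1,"x":1.3,"y":0,"z":0,"ax":0,"ay":0,"az":0},{"gripper":1,"x":1.3,"y":0,"z":0,"ax":0,"ay":0,"az":0}]'

```text
clock: 35.05
position: [566.2, 29.3, 272.2]
ee_rot: [1.0, 0.014, -0.001, -0.001]
contact_force: [-1.5, 0.2, -1.0]
gripper_width: 54.3
grasp_force: 64.4
```

>>> send_rows --targets '[{"gripper":1,"x":1.3,"y":0,"z":0,"ax":0,"ay":0,"az":0},{"gripper":1,"x":1.3,"y":0,"z":0,"ax":0,"ay":0,"az":0},{"gripper":1,"x":1.3,"y":0,"z":0,"ax":0,"ay":0,"az":0},{"gripper":1,"x":1.1,"y":0,"z":0,"ax":0,"ay":0,"az":0},{"gripper":1,"x":0.8,"y":0,"z":0,"ax":0,"ay":0,"az":0}]'

```text
clock: 35.47
position: [624.1, 31.1, 271.6]
ee_rot: [1.0, 0.014, -0.001, -0.001]
contact_force: [-1.3, -0.2, -1.1]
gripper_width: 54.1
grasp_force: 64.3
```

>>> send_rows --targets '[{"gripper":1,"x":0,"y":0,"z":0,"ax":0,"ay":0,"az":0},{"gripper":1,"x":0,"y":0,"z":0,"ax":0,"ay":0,"az":0}]'

```text
clock: 35.63
position: [623.7, 31.9, 271.9]
ee_rot: [1.0, 0.015, -0.001, -0.001]
contact_force: [-1.0, -0.0, -2.8]
gripper_width: 54.5
grasp_force: 64.2
```

```bash
python3 -c "
from h import *
box(67,272);im,d,m=grab('wrist','w19')
a=np.load('pics/w15.npz')['im'].astype(int);print('diff vs second insertion',abs(im.astype(int)-a)[240:330,260:385].mean().round(1))"
```

```text
t 35.6333 box pos [ 67.8  -0.7 271.9] w 54.5 64.2 F [-1.  -0.  -2.8]
box 67 272 shift [-0.08 -0.07 -0.01] turn [-0.1   0.08 -0.1 ]
diff vs second insertion 5.9
```

Release, back out, rise high, then look over the whole bench for anything left.

>>> send_rows --targets '[{"gripper":-1,"x":0,"y":0,"z":0,"ax":0,"ay":0,"az":0},{"gripper":-1,"x":0,"y":0,"z":0,"ax":0,"ay":0,"az":0},{"gripper":-1,"x":0,"y":0,"z":0,"ax":0,"ay":0,"az":0},{"gripper":-1,"x":0,"y":0,"z":0,"ax":0,"ay":0,"az":0},{"gripper":-1,"x":0,"y":0,"z":0,"ax":0,"ay":0,"az":0}]'

```text
clock: 36.1
position: [624.0, 32.8, 274.0]
ee_rot: [1.0, 0.016, 0.001, -0.001]
contact_force: [-1.8, -0.6, 0.8]
gripper_width: 85.4
grasp_force: 0.9
```

>>> send_rows --targets '[{"gripper":-1,"x":0,"y":0,"z":0,"ax":0,"ay":0,"az":0},{"gripper":-1,"x":0,"y":0,"z":0,"ax":0,"ay":0,"az":0},{"gripper":-1,"x":-2,"y":0,"z":-0.3,"ax":0,"ay":0,"az":0},{"gripper":-1,"x":-2.5,"y":0,"z":-0.5,"ax":0,"ay":0,"az":0},{"gripper":-1,"x":-3,"y":0,"z":-0.5,"ax":0,"ay":0,"az":0}]'

```text
clock: 36.52
position: [549.2, 30.8, 284.9]
ee_rot: [1.0, 0.015, 0.0, -0.001]
contact_force: [-0.0, 1.1, -0.4]
gripper_width: 85.3
grasp_force: 0.0
```

>>> send_rows --targets '[{"gripper":-1,"x":-3.5,"y":0,"z":-0.5,"ax":0,"ay":0,"az":0},{"gripper":-1,"x":-3.5,"y":0,"z":-1,"ax":0,"ay":0,"az":0},{"gripper":-1,"x":-2,"y":0,"z":-2,"ax":0,"ay":0,"az":0},{"gripper":-1,"x":0,"y":0,"z":-3,"ax":0,"ay":0,"az":0},{"gripper":-1,"x":0,"y":0,"z":-3,"ax":0,"ay":0,"az":0}]'

```text
clock: 36.93
position: [457.5, 27.4, 382.2]
ee_rot: [1.0, 0.016, 0.001, -0.001]
contact_force: [1.3, 1.3, -0.5]
gripper_width: 85.4
grasp_force: 0.0
```

>>> send_rows --targets '[{"gripper":-1,"x":0,"y":0,"z":0,"ax":0,"ay":0,"az":0},{"gripper":-1,"x":0,"y":0,"z":0,"ax":0,"ay":0,"az":0},{"gripper":-1,"x":0,"y":0,"z":0,"ax":0,"ay":0,"az":0},{"gripper":-1,"x":0,"y":0,"z":0,"ax":0,"ay":0,"az":0},{"gripper":-1,"x":0,"y":0,"z":0,"ax":0,"ay":0,"az":0}]'

```text
clock: 37.35
position: [458.8, 27.5, 379.5]
ee_rot: [1.0, 0.016, -0.001, -0.001]
contact_force: [-0.6, -0.1, -1.0]
gripper_width: 85.1
grasp_force: 0.0
```

```bash
python3 -c "
from h import *
box(67,272);flap('w20');daub('top','t20');daub('scene','s20')
a=cv2.imread('pics/t20.png');b=cv2.imread('pics/s20.png');cv2.imwrite('pics/c20.png',np.vstack([cv2.resize(a,(480,300)),cv2.resize(b,(480,300))]))
for c in('top','scene','wrist'): print(c,[(np.round(x['rect']).tolist(),round(x['score'],2)) for x in arm.boxes_of(c,'single1_c')])"
```

```text
t 37.35 box pos [-97.2   0.  379.5] w 85.1 0.0 F [-0.6 -0.1 -1. ]
box 67 272 shift [1.644e+01 1.000e-02 1.072e+01] turn [-0.07  0.09 -0.01]
flap resid 13314 [1.5 3.  4.5]
top white px 70 [-1.8  1.7 87.4] ang -1.2
scene white px 350 [-9.2  1.  84.4] ang -6.2
top []
scene [([352.0, 147.0, 16.0, 32.0], 0.33)]
wrist []
```

View pics/c20.png

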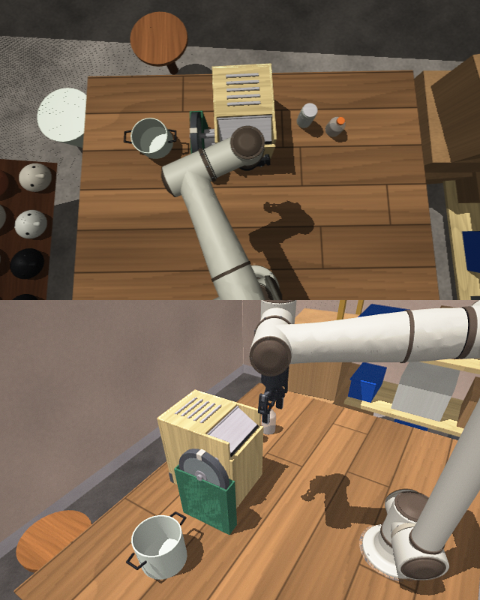

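The bench is clear of blanks, the flap is shut and the daub is at the top, with the arm clear of everything. I'm handing in.

```bash
python3 -c "
from bench import arm
print(arm.job_done())"
```

```text
the job is handed in; nothing more can be done
None
```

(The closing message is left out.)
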